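Close down the dye station

TASK

Close the open dye jar in front of you: of the three look-alike caps only one has the right thread, so try them on the neck, screw the one that fits fully home and put the other two in the spare-caps tray. Stand every pink squeeze bottle upright in the caddy, one to a compartment, gripping them gently because they are full and open and must not be squeezed hard or tipped over. Leave the mug, the tub and the brush where they are.

Things in the scene. Friction and masses are not known exactly. Their poses are not given: they have to be found in the camera images.
- jar: full dye jar, dark ribbed plastic, 104 mm across, fixed in a weighted round 132 mm spill dish; open threaded neck 39 mm across, 46 over the thread. Origin: centre of the dish's underside, z up; shoulder at z = 140 mm, rim at 176. The fitting cap, fully home, has its lower edge 22 mm below the rim and cannot be pulled straight up.
- jar_rim (a point): centre of that jar's rim, axes as the jar's. The thread has three ridges, 2.4 mm thick, that start at 0, 120 and 240 degrees from the x axis, 5 mm below the rim, and fall clockwise seen from above, each over 140 degrees, by 19.8 mm a full turn. Turned clockwise with a light push from any angle a fitting cap winds down till it stops, 85 degrees after its lugs pass the starts.
- cap_1: white screw cap, twelve-sided skirt 61 mm across flats (along x, y, every 30 degrees), 32 high, 35 g, lying top up; origin at the centre of its lower edge, z up. All look alike; three of the six are there, one fits. Inside: three lugs, at 0, 120, 240 degrees from x. Too small: stays perched on the rim. Too large: drops over the neck unturned, stops 3 mm above home, lifts straight off.
- cap_2: white screw cap, twelve-sided skirt 61 mm across flats (along x, y, every 30 degrees), 32 high, 35 g, lying top up; origin at the centre of its lower edge, z up. All look alike; three of the six are there, one fits. Inside: three lugs, at 0, 120, 240 degrees from x. Too small: stays perched on the rim. Too large: drops over the neck unturned, stops 3 mm above home, lifts straight off.
- cap_3: white screw cap, twelve-sided skirt 61 mm across flats (along x, y, every 30 degrees), 32 high, 35 g, lying top up; origin at the centre of its lower edge, z up. All look alike; three of the six are there, one fits. Inside: three lugs, at 0, 120, 240 degrees from x. Too small: stays perched on the rim. Too large: drops over the neck unturned, stops 3 mm above home, lifts straight off.
- cap_4: white screw cap, twelve-sided skirt 61 mm across flats (along x, y, every 30 degrees), 32 high, 35 g, lying top up; origin at the centre of its lower edge, z up. All look alike; three of the six are there, one fits. Inside: three lugs, at 0, 120, 240 degrees from x. Too small: stays perched on the rim. Too large: drops over the neck unturned, stops 3 mm above home, lifts straight off.
- cap_5: white screw cap, twelve-sided skirt 61 mm across flats (along x, y, every 30 degrees), 32 high, 35 g, lying top up; origin at the centre of its lower edge, z up. All look alike; three of the six are there, one fits. Inside: three lugs, at 0, 120, 240 degrees from x. Too small: stays perched on the rim. Too large: drops over the neck unturned, stops 3 mm above home, lifts straight off.
- cap_6: white screw cap, twelve-sided skirt 61 mm across flats (along x, y, every 30 degrees), 32 high, 35 g, lying top up; origin at the centre of its lower edge, z up. All look alike; three of the six are there, one fits. Inside: three lugs, at 0, 120, 240 degrees from x. Too small: stays perched on the rim. Too large: drops over the neck unturned, stops 3 mm above home, lifts straight off.
- bottle_1: soft pink squeeze bottle full of dye, 50 mm across, 92 mm to the shoulder, white top and open nozzle up to 122 mm, 0.2 kg; may be absent (None). It squirts if the fingers squeeze it with more than about 35 N each. Origin: centre of its underside; z up.
- bottle_2: soft pink squeeze bottle full of dye, 50 mm across, 92 mm to the shoulder, white top and open nozzle up to 122 mm, 0.2 kg; may be absent (None). It squirts if the fingers squeeze it with more than about 35 N each. Origin: centre of its underside; z up.
- bottle_3: soft pink squeeze bottle full of dye, 50 mm across, 92 mm to the shoulder, white top and open nozzle up to 122 mm, 0.2 kg; may be absent (None). It squirts if the fingers squeeze it with more than about 35 N each. Origin: centre of its underside; z up.
- bottle_4: soft pink squeeze bottle full of dye, 50 mm across, 92 mm to the shoulder, white top and open nozzle up to 122 mm, 0.2 kg; may be absent (None). It squirts if the fingers squeeze it with more than about 35 N each. Origin: centre of its underside; z up.
- caddy: grey plastic bottle caddy, fixed, 180 x 180 x 50 mm, 5 mm walls and floor, with one divider along x and one along y making four open compartments of 82 mm, centred at x = +-44 mm, y = +-44 mm. Origin: centre of its underside.
- cap_tray: low aluminium tray for spare caps, fixed, 120 (x) x 180 (y) x 15 mm, 4 mm walls and floor; holds two caps side by side along y. Origin: centre of its underside.
- measuring_cup: white plastic mug, 80 mm across, 85 mm high, a bystander; origin at the centre of its underside
- powder_tub: closed white tub, 84 mm across, 100 mm high, a bystander; origin at the centre of its underside
- brush: flat brush lying on the table, a bystander; origin under its middle

How it is judged (in metres and radians):
At the end, for the whole second after the job is handed in: The fitting cap is screwed fully home on the jar (lower edge 20.5 mm or more below the rim; centred to 4 mm, level to 0.06 rad); the other caps rest in the tray; every bottle stands on the caddy's floor, upright to 0.12 rad; all at rest (((z of cap_1 in the frame of jar_rim below -0.0205 m and horizontal distance between cap_1 and jar_rim below 0.004 m and angle between cap_1's own z axis and vertical below 0.06 rad) or (z of cap_2 in the frame of jar_rim below -0.0205 m and horizontal distance between cap_2 and jar_rim below 0.004 m and angle between cap_2's own z axis and vertical below 0.06 rad) or (z of cap_3 in the frame of jar_rim below -0.0205 m and horizontal distance between cap_3 and jar_rim below 0.004 m and angle between cap_3's own z axis and vertical below 0.06 rad) or (z of cap_4 in the frame of jar_rim below -0.0205 m and horizontal distance between cap_4 and jar_rim below 0.004 m and angle between cap_4's own z axis and vertical below 0.06 rad) or (z of cap_5 in the frame of jar_rim below -0.0205 m and horizontal distance between cap_5 and jar_rim below 0.004 m and angle between cap_5's own z axis and vertical below 0.06 rad) or (z of cap_6 in the frame of jar_rim below -0.0205 m and horizontal distance between cap_6 and jar_rim below 0.004 m and angle between cap_6's own z axis and vertical below 0.06 rad)) and ((x of cap_1 in the frame of cap_tray between -0.06 and 0.06 m and y of cap_1 in the frame of cap_tray between -0.09 and 0.09 m and z of cap_1 in the frame of cap_tray below 0.045 m) or (z of cap_1 in the frame of jar_rim below -0.0205 m and horizontal distance between cap_1 and jar_rim below 0.004 m and angle between cap_1's own z axis and vertical below 0.06 rad)) and linear speed of each of cap_1, cap_2, cap_3, cap_4, cap_5, cap_6, bottle_1, bottle_2, bottle_3, bottle_4 below 0.02 m/s and ((x of cap_2 in the frame of cap_tray between -0.06 and 0.06 m and y of cap_2 in the frame of cap_tray between -0.09 and 0.09 m and z of cap_2 in the frame of cap_tray below 0.045 m) or (z of cap_2 in the frame of jar_rim below -0.0205 m and horizontal distance between cap_2 and jar_rim below 0.004 m and angle between cap_2's own z axis and vertical below 0.06 rad)) and ((x of cap_3 in the frame of cap_tray between -0.06 and 0.06 m and y of cap_3 in the frame of cap_tray between -0.09 and 0.09 m and z of cap_3 in the frame of cap_tray below 0.045 m) or (z of cap_3 in the frame of jar_rim below -0.0205 m and horizontal distance between cap_3 and jar_rim below 0.004 m and angle between cap_3's own z axis and vertical below 0.06 rad)) and ((x of cap_4 in the frame of cap_tray between -0.06 and 0.06 m and y of cap_4 in the frame of cap_tray between -0.09 and 0.09 m and z of cap_4 in the frame of cap_tray below 0.045 m) or (z of cap_4 in the frame of jar_rim below -0.0205 m and horizontal distance between cap_4 and jar_rim below 0.004 m and angle between cap_4's own z axis and vertical below 0.06 rad)) and ((x of cap_5 in the frame of cap_tray between -0.06 and 0.06 m and y of cap_5 in the frame of cap_tray between -0.09 and 0.09 m and z of cap_5 in the frame of cap_tray below 0.045 m) or (z of cap_5 in the frame of jar_rim below -0.0205 m and horizontal distance between cap_5 and jar_rim below 0.004 m and angle between cap_5's own z axis and vertical below 0.06 rad)) and ((x of cap_6 in the frame of cap_tray between -0.06 and 0.06 m and y of cap_6 in the frame of cap_tray between -0.09 and 0.09 m and z of cap_6 in the frame of cap_tray below 0.045 m) or (z of cap_6 in the frame of jar_rim below -0.0205 m and horizontal distance between cap_6 and jar_rim below 0.004 m and angle between cap_6's own z axis and vertical below 0.06 rad)) and x of bottle_1 in the frame of caddy between -0.085 and 0.085 m and y of bottle_1 in the frame of caddy between -0.085 and 0.085 m and z of each of bottle_1, bottle_2, bottle_3, bottle_4 in the frame of caddy below 0.015 m and angle between each of bottle_1, bottle_2, bottle_3, bottle_4's own z axis and vertical below 0.12 rad and x of bottle_2 in the frame of caddy between -0.085 and 0.085 m and y of bottle_2 in the frame of caddy between -0.085 and 0.085 m and x of bottle_3 in the frame of caddy between -0.085 and 0.085 m and y of bottle_3 in the frame of caddy between -0.085 and 0.085 m and x of bottle_4 in the frame of caddy between -0.085 and 0.085 m and y of bottle_4 in the frame of caddy between -0.085 and 0.085 m); the robot touches nothing.
It fails at once if a squeeze bottle is squeezed by the fingers with more than 70 N in all (35 N each) (contact force between the fingers and bottle_1 above 70 N or contact force between the fingers and bottle_2 above 70 N or contact force between the fingers and bottle_3 above 70 N or contact force between the fingers and bottle_4 above 70 N).
It fails at once if a squeeze bottle is tipped more than 45 degrees (angle between any of bottle_1, bottle_2, bottle_3, bottle_4's own z axis and vertical above 0.785 rad).
It fails at once if a bystander (mug, tub or brush) is moved more than 3 cm (distance of any of measuring_cup, powder_tub, brush from where it was at the start of the episode above 0.03 m).
Of cap_1, cap_4 only 1 to 1 are there at a start; the rules pass over those that are not, and their reading is None.
Of cap_2, cap_5 only 1 to 1 are there at a start; the rules pass over those that are not, and their reading is None.
Of cap_3, cap_6 only 1 to 1 are there at a start; the rules pass over those that are not, and their reading is None.
Of bottle_1, bottle_2, bottle_3, bottle_4 only 2 to 4 are there at a start; the rules pass over those that are not, and their reading is None.
At some moment in a run one of cap_1, cap_2, cap_3, cap_4, cap_5, cap_6 may be knocked a few centimetres aside while the robot is not near it.
It also fails if it takes over 210 s, if anything falls off the work surface, if the arm or the gripper's body presses on something with over 40 N, if the wrist force passes 120 N, or if a joint passes its speed limit or range.

ROBOT

A 6-joint arm with a two-finger parallel gripper is mounted at the origin on the work surface. World frame = base frame: x ahead of the robot, y to its left, z up, the work surface at z = 0. Lengths are in mm, angles in rad, forces in N, time in s.
With the tool pointing down it reaches from about 275 to 775 mm from the base axis. Payload 14.6 kg.
Tool frame: the origin (TCP) lies midway between the tips of the shut fingers; the grasp point (between the pads) lies 19 mm behind it; z points along the fingers, y is the line along which they close (so a half turn about z gives the same grasp; the last joint's range is limited). The gripper opens to 85 mm and grips with 20 to 120 N. Pads are 22 mm wide; open, the fingers measure 114 mm over their backs; the gripper's body (76 mm by 85 mm) begins 54 mm behind the grasp point. The pads swing forward as they close: fully open they stand 13 mm farther back than shut.
Start: joints at [1.159, 0.263, -0.048, 1.259, 0, 1.415], TCP at [133.348, 507.786, 231.278] pointing down, gripper open.
Joint ranges: [-2.65, 2.65], [-0.89, 1.7], [-1.18, 1.37], [-2.13, 2.11], [-1.35, 1.29], [-3.14, 3.14]. Speed limits (rad/s): [1.89, 1.89, 2.57, 2.79, 3.14, 3.14].

INTERFACE

Orientations are given as a 3x3 rotation matrix whose columns are the frame's x, y, z axes.
In Python, from plant import bot, viewer gives the robot as it stands.
- The arm moves only by the tool drive_tool, never from a script. Its argument "series" is a list of rows, each an object with "grip": the opening, from -1 (shut) to 1 (fully open); "translation": the shift along the tool's x, y, z in mm, a list of three; "roll": the turn about the tool's z in rad. A call has 1 to 8 rows; each row is the pose to reach, as a shift and turn from the pose commanded when the call began, along the tool's axes at that moment; what a row does not reach only later rows make up. A row lasts 1/12 s, in which the tool goes at most 41.7 mm and 7.16 degrees, less where a joint would pass 70% of its speed; a pose out of reach is approached as far as the arm can. A call with a gripper value outside its range is refused whole. The fingers move at their own pace and stop on an object; "grip_force" is the grip in N (left out, the last holds). Time passes only in rows, so rows that repeat a pose let the fingers close. It gives the time, the measured TCP pose, the force, the opening and the grip force at its end, in the units of the state.
- bot.read_state(): the state, without advancing time (a new reading comes with each control period).
- viewer.grab_frame(name): name is "scene" or "top" or "wrist"; returns the picture (384x512x3 uint8, blue, green, red); there is no depth.
- viewer.camera_model(name): a dict with "K" (3x3 intrinsics, pixels), "D" ([k1, k2, p1, p2, k3] as OpenCV has them; the pictures are not rectified), "view" (4x4, takes a point from world to camera coordinates). Camera axes: x right, y down, z forward; pixel columns grow to the right and rows downward; lengths in mm; the calibration is good to about 2 mm. A picture is of the moment at which its call begins: read the wrist's pose just before it. camera_model takes no time and is no camera call; for the wrist camera it gives the pose at the moment of the call.
- bot.job_done(): hands the job in; it is judged then, once.
Trained networks look in the newest picture that a camera, given by its name, has taken for a name from the list of things; names that differ only in an ending like _2 or _b are one class to them, and where a whole thing is asked for, a point or a joint stands for the part that bears it (a point fixed in the world has none). Each returns a list of dicts, best first, with "confidence" (0 to 1); they miss things now and then, are a little off and sometimes report something else, mostly with a low value. They report only what shows in the picture. A call takes as long as a camera call.
- viewer.recognise(target, camera): "box" ([left, top, right, bottom] as shares, 0 to 1, of the picture: columns of its width, rows of its height, round what is visible of it).
The state is a dict: "time": time; "joint_pos": joint angles; "joint_velocities": joint speeds; "tau": joint torques, N m; "tool_pos": TCP position; "orientation": TCP orientation; "ft_force": force on the tool from outside, world axes, zero at the start; "wrist_torque": the same for the moment, N m; "gripper_width": finger opening in mm; "finger_force": force on a finger pad.
Only numpy, scipy, OpenCV 4.12 (cv2) and the standard library are available. Lean on these libraries where they do the work, as an engineer would, in place of code of your own. Each camera call takes 0.05 s, during which the arm holds its last target. There are 200 camera calls.

## Working session

There is one attempt and no reset: what is moved stays moved. The work goes in short steps, Python scripts to look and compute and a tool call to move; the robot and the scene stay as the last step left them, time stands still between calls to the robot, and variables do not carry over. Pictures are saved under pics/ and viewed, at most 14 in all, crops included, and the job is handed in when it is done.

Besides the shell and the picture viewer there is one more tool, called after ">>>" as name([rows], argument=value, ...), one row to a line, values as JSON. drive_tool: Moves the arm, as the interface text tells. Its arguments: {"type":"object","properties":{"series":{"type":"array","items":{"type":"object","properties":{"grip":{"type":"number"},"translation":{"type":"array","items":{"type":"number"}},"roll":{"type":"number"}}}},"grip_force":{"type":"number"}},"required":["series"]}

```bash
ls; mkdir -p pics; cat > h.py <<'E'
import numpy as np, cv2
from plant import bot, viewer
def px2w(cam,u,v,z,m=None):
    m=m or viewer.camera_model(cam); K=np.array(m["K"],float);D=np.array(m["D"],float);V=np.array(m["view"],float)
    p=cv2.undistortPoints(np.array([[[u,v]]],float),K,D)[0,0]
    R=V[:3,:3];t=V[:3,3]; c=-R.T@t; d=R.T@np.array([p[0],p[1],1.])
    return c+d*(z-c[2])/d[2]
def w2px(cam,P,m=None):
    m=m or viewer.camera_model(cam);V=np.array(m["view"],float)
    return cv2.projectPoints(np.array(P,float).reshape(-1,1,3),cv2.Rodrigues(V[:3,:3])[0],V[:3,3],np.array(m["K"],float),np.array(m["D"],float))[0][:,0]
E
python3 - <<'E'
from h import *
ims=[]
for c in ("scene","top"):
    im=viewer.grab_frame(c); cv2.imwrite(f"pics/{c}0.png",im)
    m=viewer.camera_model(c); V=np.array(m["view"]); print(c,(-V[:3,:3].T@V[:3,3]).round(),V[2,:3].round(2))
    for n in ("jar","cap_1","bottle_1","caddy","cap_tray","measuring_cup","powder_tub","brush"):
        for r in viewer.recognise(n,c):
            b=np.array(r["box"])*[512,384,512,384]; print(n,round(r["confidence"],2),b.round(1), px2w(c,(b[0]+b[2])/2,(b[1]+b[3])/2,0).round())
s=bot.read_state(); print(s)
E
```

```text
pics
scene [1072. -698.  673.] [-0.47  0.68 -0.56]
jar 0.76 [242.6 167.7 292.7 239.8] [577. 109.   0.]
cap_1 0.78 [164.7 210.4 188.3 238.1] [ 419. -117.    0.]
cap_1 0.78 [222.6 180.9 242.4 196.5] [440. 116.   0.]
cap_1 0.55 [194.2 196.5 218.6 223.5] [445. -18.   0.]
bottle_1 0.96 [273.2 146.5 291.  183.2] [493. 335.   0.]
bottle_1 0.66 [301.7 139.1 319.9 172.2] [545. 451.   0.]
bottle_1 0.6 [246.3 143.4 261.1 178.2] [395. 304.   0.]
caddy 0.88 [ 76.8 221.8 188.2 306.8] [ 439. -294.    0.]
caddy 0.46 [162.5 211.4 193.1 235. ] [ 418. -111.    0.]
caddy 0.24 [275.1 146.4 292.  185.5] [501. 331.   0.]
cap_tray 0.75 [177.4 233.8 264.  297.4] [ 621. -175.    0.]
measuring_cup 0.88 [295.3 230.9 331.  279.5] [791. -16.   0.]
measuring_cup 0.16 [224.2 181.7 245.  196.6] [447. 118.   0.]
powder_tub 0.63 [173.2 287.4 217.9 354.5] [ 678. -334.    0.]
brush 0.93 [304.1 201.9 367.6 235.4] [776. 155.   0.]
brush 0.55 [272.5 144.6 288.4 183.7] [486. 336.   0.]
top [ 525.  -25. 1301.] [ 0.07  0.02 -1.  ]
jar 0.84 [234.5 173.9 270.2 210.8] [621.  23.   0.]
cap_1 0.85 [290.7 243.  307.1 261.8] [ 418. 
[... 830 characters left out ...]
,  1.41552505e+00]), 'joint_velocities': array([-0.00045001, -0.00063222,  0.00090552, -0.00042776,  0.00310696,
       -0.00043478]), 'tau': array([-3.80202866e-03, -6.37415957e+01,  3.84777617e+01,  1.36299372e-03,
       -3.52808847e-04, -8.21452666e-07]), 'tool_pos': array([133.33992547, 507.78555077, 231.29590711]), 'orientation': array([[-9.67201502e-01,  2.54010342e-01, -6.35774261e-06],
       [ 2.54010341e-01,  9.67201502e-01,  4.12086677e-05],
       [ 1.66166460e-05,  3.82421530e-05, -9.99999999e-01]]), 'ft_force': array([-0.38702414, -0.65043376, -0.77704663]), 'wrist_torque': array([ 0.05048365, -0.03626103,  0.00520811]), 'finger_force': 0.0, 'gripper_width': 85.58335589968462}
```

```bash
python3 - <<'E'
import cv2
t=cv2.imread("pics/top0.png")[100:290,120:400]; cv2.imwrite("pics/top0c.png",cv2.resize(t,None,fx=2.85,fy=2.85,interpolation=3))
t=cv2.imread("pics/scene0.png")[120:370,60:390]; cv2.imwrite("pics/scene0c.png",cv2.resize(t,None,fx=2.4,fy=2.4,interpolation=3))
E
```

```text
(no output)
```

View pics/top0c.png

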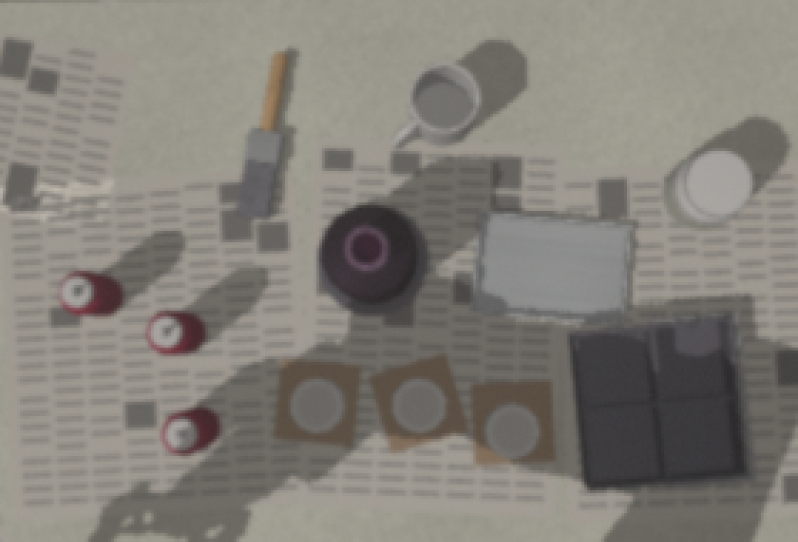

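View pics/scene0c.png

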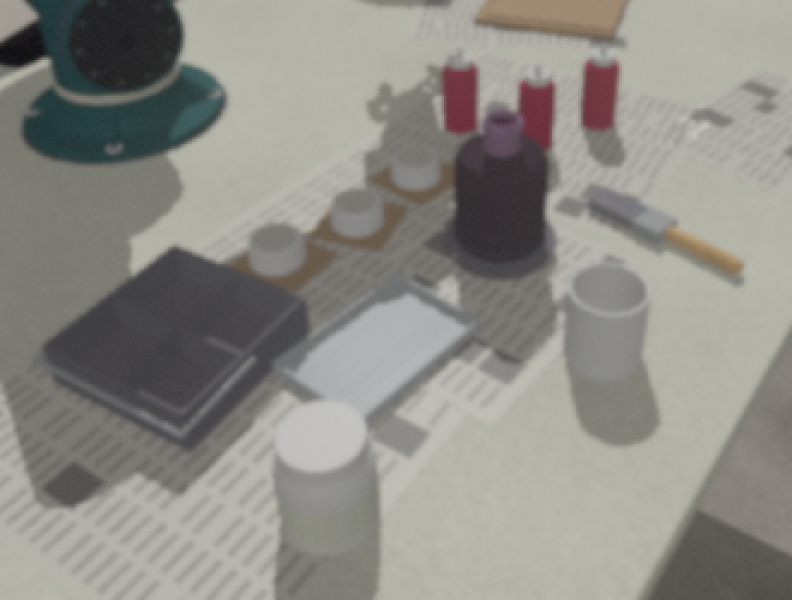

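The top view shows three pink bottles, nozzles at crop (78,292), (168,330) and (183,433). Caps are at (317,405), (418,405) and (512,430), and the jar neck is at (367,248). The tray is centred near (555,264) and the caddy near (660,402). The scene view agrees: the caps lie top up on flat mats and the mug, tub and brush stand clear.

```bash
python3 - <<'E'
from h import *
def f(n,pts,z):
    a=np.array([px2w("top",120+x/2.85,100+y/2.85,z)[:2] for x,y in pts]); print(n,a.round().tolist(), a.mean(0).round()); return a
f("bot",[(78,292),(168,330),(183,433)],118)
f("caps",[(317,405),(418,405),(512,430)],33)
f("rim",[(367,248)],176)
c=f("caddy",[(570,333),(737,315),(748,472),(588,488)],50)
t=f("tray",[(483,212),(633,220),(628,320),(475,303)],15)
d=c[1]-c[0];print(np.degrees(np.arctan2(d[0],-d[1])),[np.linalg.norm(c[i]-c[i-1]).round() for i in range(4)])
d=t[1]-t[0];print(np.degrees(np.arctan2(d[0],-d[1])),[np.linalg.norm(t[i]-t[i-1]).round() for i in range(4)])
# jar in scene check
print("scene rim", px2w("scene",60+503/2.4,120+117/2.4,176).round())
print("scene caps",[px2w("scene",60+x/2.4,120+y/2.4,33).round() for x,y in((278,238),(357,201),(416,158))])
print("scene bottles",[px2w("scene",60+x/2.4,120+y/2.4,118).round() for x,y in((460,56),(538,72),(602,49))])
m=viewer.camera_model("wrist");V=np.array(m["view"]);R=np.array(bot.read_state()["orientation"]);print("wrist K",m["K"][0][0],R.T@((-V[:3,:3].T@V[:3,3])-bot.read_state()["tool_pos"]),R.T@V[2,:3])
E
```

```text
bot [[583.0, 344.0], [541.0, 245.0], [431.0, 228.0]] [518. 272.]
caps [[455.0, 92.0], [455.0, -24.0], [426.0, -132.0]] [445. -22.]
rim [[623.0, 27.0]] [623.  27.]
caddy [[536.0, -197.0], [555.0, -387.0], [378.0, -395.0], [362.0, -215.0]] [ 458. -299.]
tray [[679.0, -102.0], [668.0, -278.0], [551.0, -270.0], [572.0, -92.0]] [ 617. -186.]
5.715574320507001 [np.float64(175.0), np.float64(191.0), np.float64(177.0), np.float64(181.0)]
-3.516498831356134 [np.float64(107.0), np.float64(176.0), np.float64(117.0), np.float64(179.0)]
scene rim [628.  30. 176.]
scene caps [array([ 434., -130.,   33.]), array([462., -25.,  33.]), array([464.,  90.,  33.])]
scene bottles [array([444., 219., 118.]), array([553., 237., 118.]), array([591., 342., 118.])]
wrist K 281.20064853852625 [  84.43784088   -0.14683475 -143.68502372] [-0.32477855 -0.00127893  0.94578922]
```

>>> drive_tool([
  {"grip": 1,"translation": [-40,-18,0],"roll": -0.06},
  {"grip": 1,"translation": [-80,-36,0],"roll": -0.12},
  {"grip": 1,"translation": [-120,-54,0],"roll": -0.18},
  {"grip": 1,"translation": [-155,-70,0],"roll": -0.257},
  {"grip": 1,"translation": [-190,-86,0],"roll": -0.257},
  {"grip": 1,"translation": [-225,-102,0],"roll": -0.257},
  {"grip": 1,"translation": [-260,-118,0],"roll": -0.257},
  {"grip": 1,"translation": [-295,-134,0],"roll": -0.257},
], grip_force=20)

```text
time: 1.57
tool_pos: [385.9, 301.7, 231.5]
orientation: [[-1.0, -0.0, 0.0], [-0.0, 1.0, 0.0], [-0.0, 0.0, -1.0]]
ft_force: [0.2, 0.5, 1.1]
gripper_width: 85.4
finger_force: 0.0
```

```bash
cat > wl.py <<'E'
from h import *
import sys
def look(names,zs,save=None):
    m=viewer.camera_model("wrist"); s=bot.read_state(); im=viewer.grab_frame("wrist")
    if save: cv2.imwrite(f"pics/{save}.png",im)
    print("t",round(s["time"],2),"tcp",s["tool_pos"].round(1),"yaw_y",round(float(np.degrees(np.arctan2(s["orientation"][1,1],s["orientation"][0,1]))),2))
    for n,z in zip(names,zs):
        for r in viewer.recognise(n,"wrist"):
            b=np.array(r["box"])*[512,384,512,384]; print(n,round(r["confidence"],2),b.round(), px2w("wrist",(b[0]+b[2])/2,(b[1]+b[3])/2,z,m)[:2].round(1))
    return im,m
E
python3 - <<'E'
from wl import *
im,m=look(["bottle_1"],[60],"w1")
print(w2px("wrist",[[438,224,120],[547,241,120],[587,343,120],[438,224,0],[547,241,0],[587,343,0]],m).round())
E
```

```text
t 1.57 tcp [385.9 301.7 231.5] yaw_y 90.0
bottle_1 0.69 [196. 249. 241. 325.] [542.7 252.8]
bottle_1 0.6 [271. 274. 313. 347.] [582.  351.6]
bottle_1 0.59 [170. 178. 221. 237.] [428.8 229.1]
[[179. 238.]
 [202. 324.]
 [290. 351.]
 [201. 198.]
 [216. 264.]
 [281. 286.]]
```

View pics/w1.png

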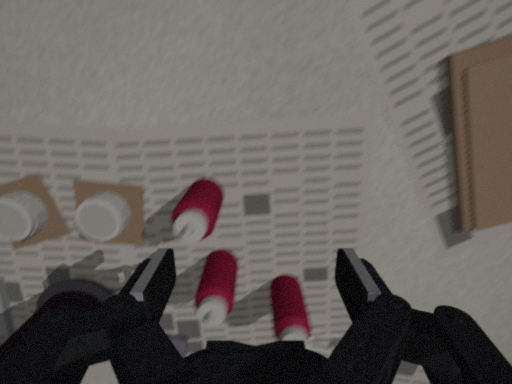

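Wrist view: nozzle tips at about (187,234) and (209,316), with the third near (294,340). Bottle 1's shoulder is near (192,222).

```bash
python3 - <<'E'
from h import *
m=viewer.camera_model("wrist")
for u,v in((187,234),(209,316),(294,340)): print(px2w("wrist",u,v,121,m).round())
def cone(x,y):
    a=np.linspace(0,6.28,40); P=[[x+25*np.cos(t),y+25*np.sin(t),z] for z in(0,92) for t in a]+[[x,y,122]]
    q=w2px("wrist",P,m); return np.r_[q.min(0),q.max(0)].round()
for x,y in((431,230),(543,246),(585,346)): print(cone(x,y))
E
```

```text
[435. 231. 121.]
[537. 248. 121.]
[572. 344. 121.]
[169. 175. 223. 239.]
[191. 246. 237. 321.]
[269. 270. 312. 349.]
```

>>> drive_tool([
  {"grip": 1,"translation": [-20,-33,0],"roll": 0},
  {"grip": 1,"translation": [-46,-72,0],"roll": 0},
  {"grip": 1,"translation": [-46,-72,20],"roll": 0},
  {"grip": 1,"translation": [-46,-72,60],"roll": 0},
  {"grip": 1,"translation": [-46,-72,100],"roll": 0},
  {"grip": 1,"translation": [-46,-72,135],"roll": 0},
  {"grip": 1,"translation": [-46,-72,165],"roll": 0},
  {"grip": 1,"translation": [-46,-72,174],"roll": 0},
], grip_force=20)

```text
time: 2.33
tool_pos: [428.3, 230.7, 53.8]
orientation: [[-1.0, -0.0, -0.005], [-0.0, 1.0, -0.002], [0.005, -0.002, -1.0]]
ft_force: [-0.4, -1.0, -1.0]
gripper_width: 85.4
finger_force: 0.0
```

>>> drive_tool([
  {"grip": 0.5,"translation": [0,0,0],"roll": 0},
  {"grip": 0.3,"translation": [0,0,0],"roll": 0},
  {"grip": 0.2,"translation": [0,0,0],"roll": 0},
  {"grip": 0.1,"translation": [0,0,0],"roll": 0},
  {"grip": 0.05,"translation": [0,0,0],"roll": 0},
  {"grip": 0,"translation": [0,0,0],"roll": 0},
  {"grip": 0,"translation": [0,0,0],"roll": 0},
  {"grip": 0,"translation": [0,0,0],"roll": 0},
], grip_force=20)

```text
time: 3.0
tool_pos: [432.0, 232.0, 59.1]
orientation: [[-1.0, -0.0, 0.003], [-0.0, 1.0, 0.002], [-0.003, 0.002, -1.0]]
ft_force: [0.1, 3.5, 9.5]
gripper_width: 50.2
finger_force: 20.3
```

>>> drive_tool([
  {"grip": 0,"translation": [0,0,-15],"roll": 0},
  {"grip": 0,"translation": [0,0,-45],"roll": 0},
  {"grip": 0,"translation": [0,-10,-80],"roll": 0},
  {"grip": 0,"translation": [0,-40,-110],"roll": 0},
  {"grip": 0,"translation": [0,-75,-120],"roll": 0},
  {"grip": 0,"translation": [0,-110,-120],"roll": 0},
  {"grip": 0,"translation": [0,-145,-120],"roll": 0},
  {"grip": 0,"translation": [0,-180,-120],"roll": 0},
])

```text
time: 3.67
tool_pos: [430.6, 49.8, 178.5]
orientation: [[-1.0, -0.001, 0.002], [-0.001, 1.0, -0.0], [-0.002, -0.0, -1.0]]
ft_force: [0.3, -0.3, -1.9]
gripper_width: 49.9
finger_force: 21.9
```

>>> drive_tool([
  {"grip": 0,"translation": [0,-35,0],"roll": 0},
  {"grip": 0,"translation": [0,-70,0],"roll": 0},
  {"grip": 0,"translation": [0,-105,0],"roll": 0},
  {"grip": 0,"translation": [0,-140,0],"roll": 0},
  {"grip": 0,"translation": [0,-170,0],"roll": 0},
  {"grip": 0,"translation": [0,-190,0],"roll": 0},
  {"grip": 0,"translation": [0,-200,0],"roll": 0},
  {"grip": 0,"translation": [0,-200,0],"roll": 0},
])

```text
time: 4.33
tool_pos: [430.8, -150.3, 177.9]
orientation: [[-1.0, 0.002, 0.001], [0.002, 1.0, -0.001], [-0.001, -0.001, -1.0]]
ft_force: [0.0, 0.5, -2.4]
gripper_width: 49.6
finger_force: 21.8
```

```bash
python3 - <<'E'
from wl import *
im,m=look(["caddy","cap_1"],[50,32],"w2")
E
```

```text
t 4.33 tcp [ 430.8 -150.3  177.9] yaw_y 89.88
caddy 0.62 [  0. 108. 215. 288.] [ 445.1 -302.1]
cap_1 0.91 [245. 139. 303. 196.] [ 418.2 -130.7]
cap_1 0.71 [340. 166. 400. 226.] [450.3 -25.1]
cap_1 0.6 [437. 167. 511. 225.] [451.   86.8]
```

View pics/w2.png

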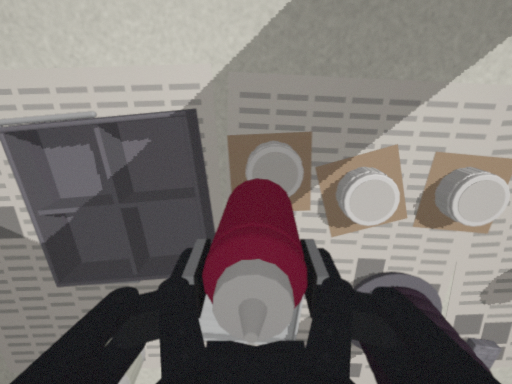

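The caddy is clear: the dividers cross at about (117,204) and its top corners are near (2,126), (195,112), (214,274) and (56,285). The held bottle is upright and the three caps are undisturbed.

```bash
python3 - <<'E'
from h import *
m=viewer.camera_model("wrist")
a=np.array([px2w("wrist",u,v,50,m)[:2] for u,v in((2,126),(195,112),(214,274),(56,285),(117,204))]);print(a.round())
d=a[1]-a[0];print(np.degrees(np.arctan2(-d[0],d[1])));d=a[2]-a[1];print(np.degrees(np.arctan2(d[1],d[0])))
# caps: tops
for u,v in((275,168),(371,196),(476,199)): print(px2w("wrist",u,v,32,m).round())
E
```

```text
[[ 373. -384.]
 [ 360. -204.]
 [ 537. -194.]
 [ 551. -375.]
 [ 452. -290.]]
4.133719646207027
2.953513119246405
[ 418. -127.   32.]
[450. -22.  32.]
[453.  92.  32.]
```

>>> drive_tool([
  {"grip": 0,"translation": [3,-30,0],"roll": 0},
  {"grip": 0,"translation": [6,-65,0],"roll": 0},
  {"grip": 0,"translation": [9,-100,0],"roll": 0},
  {"grip": 0,"translation": [12,-135,0],"roll": 0},
  {"grip": 0,"translation": [15,-165,0],"roll": 0},
  {"grip": 0,"translation": [17,-182,0],"roll": 0},
  {"grip": 0,"translation": [17,-188,15],"roll": 0},
  {"grip": 0,"translation": [17,-188,40],"roll": 0},
])

```text
time: 5.15
tool_pos: [415.1, -338.1, 138.6]
orientation: [[-1.0, -0.0, 0.003], [-0.0, 1.0, -0.003], [-0.003, -0.003, -1.0]]
ft_force: [0.2, 0.4, -2.7]
gripper_width: 49.3
finger_force: 22.2
```

>>> drive_tool([
  {"grip": 0,"translation": [0,0,25],"roll": 0},
  {"grip": 0,"translation": [0,0,48],"roll": 0},
  {"grip": 0,"translation": [0,0,62],"roll": 0},
  {"grip": 0,"translation": [0,0,70],"roll": 0},
  {"grip": 0,"translation": [0,0,74],"roll": 0},
  {"grip": 0,"translation": [0,0,74],"roll": 0},
  {"grip": 0.3,"translation": [0,0,74],"roll": 0},
  {"grip": 0.6,"translation": [0,0,74],"roll": 0},
])

```text
time: 5.82
tool_pos: [414.4, -336.8, 64.2]
orientation: [[-1.0, -0.001, 0.001], [-0.001, 1.0, -0.001], [-0.001, -0.001, -1.0]]
ft_force: [1.0, 0.3, 0.4]
gripper_width: 65.9
finger_force: 0.0
```

>>> drive_tool([
  {"grip": 0.6,"translation": [0,0,0],"roll": 0},
  {"grip": 0.6,"translation": [0,0,-10],"roll": 0},
  {"grip": 0.6,"translation": [0,0,-40],"roll": 0},
  {"grip": 0.8,"translation": [-10,20,-80],"roll": 0},
  {"grip": 1,"translation": [-20,60,-120],"roll": 0},
  {"grip": 1,"translation": [-30,100,-130],"roll": 0},
  {"grip": 1,"translation": [-40,140,-130],"roll": 0},
  {"grip": 1,"translation": [-50,180,-130],"roll": 0},
])

```text
time: 6.48
tool_pos: [460.6, -171.7, 194.7]
orientation: [[-1.0, 0.001, 0.003], [0.001, 1.0, -0.002], [-0.003, -0.002, -1.0]]
ft_force: [1.7, 0.4, -1.3]
gripper_width: 85.4
finger_force: 0.0
```

```bash
python3 - <<'E'
from wl import *
im,m=look(["bottle_1","caddy"],[65,50],"w3")
E
```

```text
t 6.48 tcp [ 460.6 -171.7  194.7] yaw_y 89.95
bottle_1 0.93 [ 26. 105. 130. 166.] [ 412.1 -341.6]
bottle_1 0.63 [489. 314. 512. 332.] [637.  123.1]
bottle_1 0.45 [ 81. 361. 118. 384.] [ 719.8 -376.5]
caddy 0.55 [ 21.  75. 236. 257.] [ 446.1 -305.2]
```

View pics/w3.png

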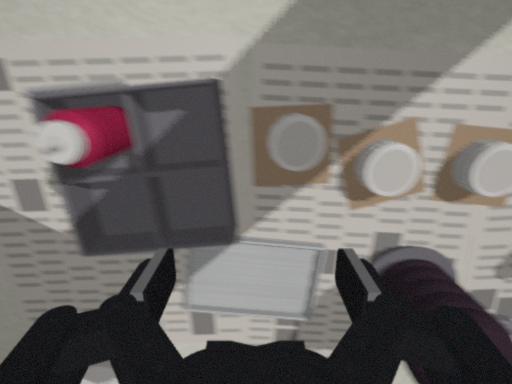

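Bottle 1 stands upright in the near-right compartment; the other three compartments are free, and the caps and tray are unchanged.

>>> drive_tool([
  {"grip": 1,"translation": [0,40,0],"roll": 0},
  {"grip": 1,"translation": [0,81,0],"roll": 0},
  {"grip": 1,"translation": [0,122,0],"roll": 0},
  {"grip": 1,"translation": [0,163,0],"roll": 0},
  {"grip": 1,"translation": [0,204,0],"roll": 0},
  {"grip": 1,"translation": [0,245,0],"roll": 0},
  {"grip": 1,"translation": [-5,286,0],"roll": 0},
  {"grip": 1,"translation": [-25,320,0],"roll": 0},
])

```text
time: 7.3
tool_pos: [483.3, 149.1, 193.3]
orientation: [[-1.0, -0.0, 0.0], [-0.0, 1.0, -0.0], [-0.0, -0.0, -1.0]]
ft_force: [2.3, -1.0, 1.7]
gripper_width: 85.4
finger_force: 0.0
```

>>> drive_tool([
  {"grip": 1,"translation": [-25,33,0],"roll": 0},
  {"grip": 1,"translation": [-45,65,0],"roll": 0},
  {"grip": 1,"translation": [-57,88,0],"roll": 0},
  {"grip": 1,"translation": [-57,88,0],"roll": 0},
  {"grip": 1,"translation": [-57,88,0],"roll": 0},
])

```text
time: 7.72
tool_pos: [542.5, 235.4, 192.1]
orientation: [[-1.0, -0.001, -0.0], [-0.001, 1.0, -0.0], [0.0, -0.0, -1.0]]
ft_force: [-0.5, 0.0, -0.3]
gripper_width: 85.4
finger_force: 0.0
```

```bash
python3 - <<'E'
from wl import *
im,m=look(["bottle_1"],[60],"w4")
def cone(x,y):
    a=np.linspace(0,6.28,40); P=[[x+25*np.cos(t),y+25*np.sin(t),z] for z in(0,92) for t in a]+[[x,y,122]]
    q=w2px("wrist",P,m); return np.r_[q.min(0),q.max(0)].round()
for x,y in((546,250),(587,348)): print(cone(x,y))
E
```

```text
t 7.72 tcp [542.5 235.4 192.1] yaw_y 90.05
bottle_1 0.84 [327. 185. 401. 259.] [585.8 351.7]
bottle_1 0.73 [  1. 216.   5. 236.] [590.2 -35.2]
bottle_1 0.6 [246. 147. 302. 214.] [539.6 254.4]
[244. 152. 298. 222.]
[324. 184. 398. 259.]
```

>>> drive_tool([
  {"grip": 1,"translation": [1,18,0],"roll": 0},
  {"grip": 1,"translation": [1,18,30],"roll": 0},
  {"grip": 1,"translation": [1,18,70],"roll": 0},
  {"grip": 1,"translation": [1,18,105],"roll": 0},
  {"grip": 1,"translation": [1,18,128],"roll": 0},
  {"grip": 1,"translation": [1,18,135],"roll": 0},
  {"grip": 1,"translation": [1,18,135],"roll": 0},
], grip_force=20)

```text
time: 8.4
tool_pos: [539.8, 252.0, 56.8]
orientation: [[-1.0, 0.001, -0.002], [0.001, 1.0, -0.001], [0.002, -0.001, -1.0]]
ft_force: [1.1, -0.6, -0.0]
gripper_width: 85.3
finger_force: 0.0
```

>>> drive_tool([
  {"grip": 0.5,"translation": [0,0,0],"roll": 0},
  {"grip": 0.3,"translation": [0,0,0],"roll": 0},
  {"grip": 0.2,"translation": [0,0,0],"roll": 0},
  {"grip": 0.1,"translation": [0,0,0],"roll": 0},
  {"grip": 0.05,"translation": [0,0,0],"roll": 0},
  {"grip": 0,"translation": [0,0,0],"roll": 0},
  {"grip": 0,"translation": [0,0,0],"roll": 0},
  {"grip": 0,"translation": [0,0,0],"roll": 0},
], grip_force=20)

```text
time: 9.07
tool_pos: [541.7, 253.4, 59.4]
orientation: [[-1.0, -0.0, 0.003], [-0.0, 1.0, 0.0], [-0.003, 0.0, -1.0]]
ft_force: [-1.8, -2.3, 9.5]
gripper_width: 49.3
finger_force: 20.8
```

>>> drive_tool([
  {"grip": 0,"translation": [0,0,-15],"roll": 0},
  {"grip": 0,"translation": [0,0,-45],"roll": 0},
  {"grip": 0,"translation": [10,-10,-80],"roll": 0},
  {"grip": 0,"translation": [30,-35,-105],"roll": 0},
  {"grip": 0,"translation": [50,-65,-120],"roll": 0},
  {"grip": 0,"translation": [68,-98,-125],"roll": 0},
  {"grip": 0,"translation": [70,-136,-125],"roll": 0},
  {"grip": 0,"translation": [70,-175,-125],"roll": 0},
])

```text
time: 9.73
tool_pos: [469.7, 77.5, 184.2]
orientation: [[-1.0, -0.002, 0.002], [-0.002, 1.0, 0.0], [-0.002, 0.0, -1.0]]
ft_force: [2.0, -0.8, -1.9]
gripper_width: 49.6
finger_force: 21.9
```

>>> drive_tool([
  {"grip": 0,"translation": [0,-39,0],"roll": 0},
  {"grip": 0,"translation": [0,-78,0],"roll": 0},
  {"grip": 0,"translation": [0,-117,0],"roll": 0},
  {"grip": 0,"translation": [0,-156,0],"roll": 0},
  {"grip": 0,"translation": [0,-195,0],"roll": 0},
  {"grip": 0,"translation": [0,-234,0],"roll": 0},
  {"grip": 0,"translation": [0,-273,0],"roll": 0},
  {"grip": 0,"translation": [-5,-310,0],"roll": 0},
])

```text
time: 10.4
tool_pos: [475.0, -233.8, 183.6]
orientation: [[-1.0, 0.0, 0.001], [0.0, 1.0, -0.001], [-0.001, -0.001, -1.0]]
ft_force: [1.8, -0.2, -0.8]
gripper_width: 49.5
finger_force: 21.9
```

>>> drive_tool([
  {"grip": 0,"translation": [-10,-35,0],"roll": 0},
  {"grip": 0,"translation": [-20,-65,0],"roll": 0},
  {"grip": 0,"translation": [-26,-88,0],"roll": 0},
  {"grip": 0,"translation": [-26,-98,0],"roll": 0},
  {"grip": 0,"translation": [-26,-100,0],"roll": 0},
  {"grip": 0,"translation": [-26,-100,15],"roll": 0},
  {"grip": 0,"translation": [-26,-100,45],"roll": 0},
  {"grip": 0,"translation": [-26,-100,75],"roll": 0},
])

```text
time: 11.07
tool_pos: [502.1, -330.9, 108.2]
orientation: [[-1.0, -0.001, 0.002], [-0.001, 1.0, -0.002], [-0.002, -0.002, -1.0]]
ft_force: [1.0, -0.9, -2.4]
gripper_width: 49.0
finger_force: 22.0
```

>>> drive_tool([
  {"grip": 0,"translation": [0,0,25],"roll": 0},
  {"grip": 0,"translation": [0,0,37],"roll": 0},
  {"grip": 0,"translation": [0,0,43],"roll": 0},
  {"grip": 0,"translation": [0,0,44],"roll": 0},
  {"grip": 0.3,"translation": [0,0,44],"roll": 0},
  {"grip": 0.6,"translation": [0,0,44],"roll": 0},
  {"grip": 0.6,"translation": [0,0,44],"roll": 0},
  {"grip": 0.6,"translation": [0,0,30],"roll": 0},
])

```text
time: 11.73
tool_pos: [501.1, -330.8, 76.6]
orientation: [[-1.0, -0.0, -0.002], [-0.0, 1.0, 0.002], [0.002, 0.002, -1.0]]
ft_force: [0.5, -0.2, -0.6]
gripper_width: 68.1
finger_force: 0.0
```

>>> drive_tool([
  {"grip": 0.6,"translation": [0,0,-30],"roll": 0},
  {"grip": 0.8,"translation": [0,0,-70],"roll": 0},
  {"grip": 1,"translation": [3,20,-105],"roll": 0},
  {"grip": 1,"translation": [10,55,-116],"roll": 0},
  {"grip": 1,"translation": [20,95,-116],"roll": 0},
  {"grip": 1,"translation": [25,136,-116],"roll": 0},
  {"grip": 1,"translation": [25,177,-116],"roll": 0},
  {"grip": 1,"translation": [25,218,-116],"roll": 0},
])

```text
time: 12.4
tool_pos: [476.1, -112.0, 194.5]
orientation: [[-1.0, 0.001, 0.001], [0.001, 1.0, -0.001], [-0.001, -0.001, -1.0]]
ft_force: [0.8, -0.0, -0.4]
gripper_width: 85.3
finger_force: 0.0
```

>>> drive_tool([
  {"grip": 1,"translation": [0,41,0],"roll": 0},
  {"grip": 1,"translation": [0,82,0],"roll": 0},
  {"grip": 1,"translation": [0,123,0],"roll": 0},
  {"grip": 1,"translation": [0,164,0],"roll": 0},
  {"grip": 1,"translation": [0,205,0],"roll": 0},
  {"grip": 1,"translation": [0,246,0],"roll": 0},
  {"grip": 1,"translation": [-15,284,0],"roll": 0},
  {"grip": 1,"translation": [-40,316,0],"roll": 0},
])

```text
time: 13.07
tool_pos: [515.2, 205.3, 195.0]
orientation: [[-1.0, -0.002, 0.001], [-0.002, 1.0, 0.0], [-0.001, 0.0, -1.0]]
ft_force: [0.4, -1.2, 1.7]
gripper_width: 85.4
finger_force: 0.0
```

>>> drive_tool([
  {"grip": 1,"translation": [-25,33,0],"roll": 0},
  {"grip": 1,"translation": [-45,68,0],"roll": 0},
  {"grip": 1,"translation": [-62,105,0],"roll": 0},
  {"grip": 1,"translation": [-65,135,0],"roll": 0},
  {"grip": 1,"translation": [-65,145,0],"roll": 0},
  {"grip": 1,"translation": [-65,145,0],"roll": 0},
])

```text
time: 13.57
tool_pos: [581.3, 349.8, 193.3]
orientation: [[-1.0, -0.003, -0.0], [-0.003, 1.0, 0.0], [0.0, 0.0, -1.0]]
ft_force: [-0.1, 0.4, -0.4]
gripper_width: 85.2
finger_force: 0.0
```

```bash
python3 - <<'E'
from wl import *
im,m=look(["bottle_1"],[60],"w5")
def cone(x,y):
    a=np.linspace(0,6.28,40); P=[[x+25*np.cos(t),y+25*np.sin(t),z] for z in(0,92) for t in a]+[[x,y,122]]
    q=w2px("wrist",P,m); return np.r_[q.min(0),q.max(0)].round()
print(cone(587,350))
E
```

```text
t 13.57 tcp [581.3 349.8 193.3] yaw_y 90.16
bottle_1 0.56 [229. 154. 285. 222.] [587.2 351.5]
[229. 153. 282. 223.]
```

>>> drive_tool([
  {"grip": 1,"translation": [-4,1,20],"roll": 0},
  {"grip": 1,"translation": [-4,1,60],"roll": 0},
  {"grip": 1,"translation": [-4,1,100],"roll": 0},
  {"grip": 1,"translation": [-4,1,128],"roll": 0},
  {"grip": 1,"translation": [-4,1,136],"roll": 0},
  {"grip": 1,"translation": [-4,1,136],"roll": 0},
  {"grip": 0.5,"translation": [-4,1,136],"roll": 0},
  {"grip": 0.3,"translation": [-4,1,136],"roll": 0},
], grip_force=20)

```text
time: 14.33
tool_pos: [586.9, 348.5, 60.2]
orientation: [[-1.0, 0.0, 0.003], [0.0, 1.0, 0.001], [-0.003, 0.001, -1.0]]
ft_force: [-0.4, 0.3, 1.2]
gripper_width: 64.0
finger_force: 0.0
```

>>> drive_tool([
  {"grip": 0.2,"translation": [0,0,0],"roll": 0},
  {"grip": 0.1,"translation": [0,0,0],"roll": 0},
  {"grip": 0.05,"translation": [0,0,0],"roll": 0},
  {"grip": 0,"translation": [0,0,0],"roll": 0},
  {"grip": 0,"translation": [0,0,0],"roll": 0},
  {"grip": 0,"translation": [0,0,0],"roll": 0},
], grip_force=20)

```text
time: 14.83
tool_pos: [586.8, 348.9, 59.8]
orientation: [[-1.0, -0.0, 0.003], [-0.0, 1.0, 0.001], [-0.003, 0.001, -1.0]]
ft_force: [-0.8, 1.1, 8.5]
gripper_width: 49.7
finger_force: 20.5
```

>>> drive_tool([
  {"grip": 0,"translation": [0,0,-15],"roll": 0},
  {"grip": 0,"translation": [0,0,-45],"roll": 0},
  {"grip": 0,"translation": [10,-10,-80],"roll": 0},
  {"grip": 0,"translation": [30,-35,-105],"roll": 0},
  {"grip": 0,"translation": [52,-62,-125],"roll": 0},
  {"grip": 0,"translation": [76,-91,-125],"roll": 0},
  {"grip": 0,"translation": [100,-120,-125],"roll": 0},
  {"grip": 0,"translation": [122,-150,-125],"roll": 0},
])

```text
time: 15.5
tool_pos: [462.3, 197.4, 183.6]
orientation: [[-1.0, -0.001, 0.002], [-0.001, 1.0, 0.0], [-0.002, 0.0, -1.0]]
ft_force: [1.0, -1.3, -1.5]
gripper_width: 49.5
finger_force: 21.9
```

>>> drive_tool([
  {"grip": 0,"translation": [12,-37,0],"roll": 0},
  {"grip": 0,"translation": [18,-75,0],"roll": 0},
  {"grip": 0,"translation": [24,-113,0],"roll": 0},
  {"grip": 0,"translation": [30,-151,0],"roll": 0},
  {"grip": 0,"translation": [36,-189,0],"roll": 0},
  {"grip": 0,"translation": [42,-227,0],"roll": 0},
  {"grip": 0,"translation": [48,-265,0],"roll": 0},
  {"grip": 0,"translation": [54,-303,0],"roll": 0},
])

```text
time: 16.17
tool_pos: [409.1, -106.4, 183.6]
orientation: [[-1.0, -0.0, 0.002], [-0.0, 1.0, -0.001], [-0.002, -0.001, -1.0]]
ft_force: [1.2, 0.3, -2.3]
gripper_width: 49.7
finger_force: 21.9
```

>>> drive_tool([
  {"grip": 0,"translation": [1,-35,0],"roll": 0},
  {"grip": 0,"translation": [2,-70,0],"roll": 0},
  {"grip": 0,"translation": [2,-100,0],"roll": 0},
  {"grip": 0,"translation": [2,-125,0],"roll": 0},
  {"grip": 0,"translation": [2,-140,0],"roll": 0},
  {"grip": 0,"translation": [2,-146,0],"roll": 0},
  {"grip": 0,"translation": [2,-146,20],"roll": 0},
  {"grip": 0,"translation": [2,-146,50],"roll": 0},
])

```text
time: 16.83
tool_pos: [409.1, -251.3, 134.3]
orientation: [[-1.0, -0.0, 0.004], [-0.0, 1.0, -0.003], [-0.004, -0.003, -1.0]]
ft_force: [0.9, -0.5, -2.6]
gripper_width: 49.7
finger_force: 22.0
```

>>> drive_tool([
  {"grip": 0,"translation": [0,0,25],"roll": 0},
  {"grip": 0,"translation": [0,0,48],"roll": 0},
  {"grip": 0,"translation": [0,0,62],"roll": 0},
  {"grip": 0,"translation": [0,0,67],"roll": 0},
  {"grip": 0,"translation": [0,0,68],"roll": 0},
])

```text
time: 17.25
tool_pos: [407.6, -249.1, 64.5]
orientation: [[-1.0, -0.001, -0.001], [-0.001, 1.0, 0.002], [0.001, 0.002, -1.0]]
ft_force: [0.3, -0.1, -2.7]
gripper_width: 49.4
finger_force: 21.1
```

>>> drive_tool([
  {"grip": 0,"translation": [0,0,1],"roll": 0},
  {"grip": 0.3,"translation": [0,0,1],"roll": 0},
  {"grip": 0.6,"translation": [0,0,1],"roll": 0},
  {"grip": 0.6,"translation": [0,0,0],"roll": 0},
  {"grip": 0.6,"translation": [0,0,-35],"roll": 0},
  {"grip": 0.8,"translation": [0,10,-75],"roll": 0},
  {"grip": 1,"translation": [-5,40,-90],"roll": 0},
  {"grip": 1,"translation": [-10,75,-90],"roll": 0},
])

```text
time: 17.92
tool_pos: [419.6, -177.0, 158.6]
orientation: [[-1.0, 0.002, 0.006], [0.002, 1.0, -0.004], [-0.006, -0.004, -1.0]]
ft_force: [0.9, -0.1, 0.7]
gripper_width: 85.3
finger_force: 0.0
```

>>> drive_tool([
  {"grip": 1,"translation": [0,30,0],"roll": 0},
  {"grip": 1,"translation": [0,47,0],"roll": 0},
  {"grip": 1,"translation": [0,47,0],"roll": 0},
  {"grip": 1,"translation": [0,47,0],"roll": 0},
])

```text
time: 18.25
tool_pos: [418.0, -128.2, 155.2]
orientation: [[-1.0, -0.002, 0.001], [-0.002, 1.0, -0.001], [-0.001, -0.001, -1.0]]
ft_force: [0.5, -0.1, -0.2]
gripper_width: 85.2
finger_force: 0.0
```

```bash
python3 - <<'E'
from wl import *
im,m=look(["cap_1","bottle_1","cap_tray"],[32,60,10],"w6")
cv2.imwrite("pics/w6c.png",cv2.resize(im[60:360,:],(796,466),interpolation=3))
E
```

```text
t 18.25 tcp [ 418.  -128.2  155.2] yaw_y 90.11
cap_1 0.78 [425. 183. 503. 245.] [448.5  85. ]
cap_1 0.72 [221. 156. 285. 218.] [ 419.7 -130.7]
cap_1 0.67 [320. 182. 388. 247.] [448.9 -26.6]
bottle_1 0.97 [  0. 152.  66. 228.] [ 413.4 -326.1]
bottle_1 0.79 [  0. 230.  97. 329.] [ 507.7 -334.8]
bottle_1 0.61 [ 58. 145. 159. 225.] [ 408.8 -258.4]
cap_tray 0.75 [161. 282. 291. 359.] [ 606.5 -165.9]
cap_tray 0.7 [326. 301. 429. 383.] [641.1  32.6]
```

View pics/w6c.png

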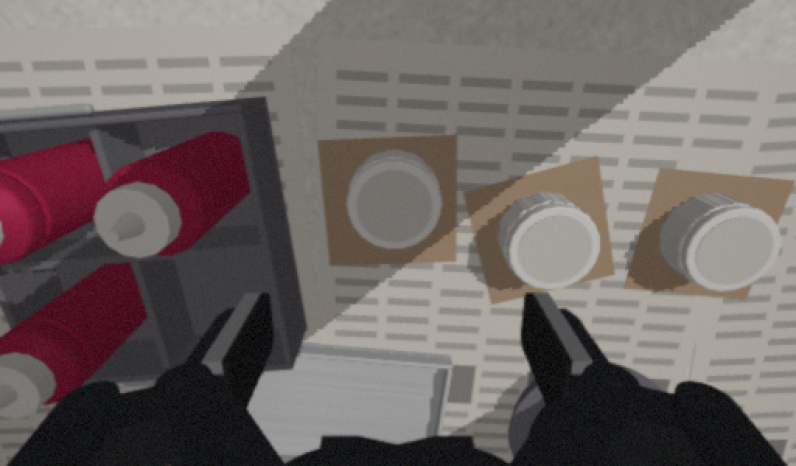

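All three bottles stand upright in the caddy and the three caps sit on their mats, the nearest at crop (394,201). Next I'll look at the jar neck from close by.

>>> drive_tool([
  {"grip": 1,"translation": [0,0,-40],"roll": 0},
  {"grip": 1,"translation": [-30,20,-60],"roll": 0},
  {"grip": 1,"translation": [-64,42,-60],"roll": 0},
  {"grip": 1,"translation": [-98,65,-60],"roll": 0},
  {"grip": 1,"translation": [-132,88,-60],"roll": 0},
  {"grip": 1,"translation": [-166,111,-60],"roll": 0},
  {"grip": 1,"translation": [-200,134,-60],"roll": 0},
  {"grip": 1,"translation": [-230,155,-60],"roll": 0},
])

```text
time: 19.12
tool_pos: [649.7, 27.1, 214.1]
orientation: [[-1.0, 0.001, -0.0], [0.001, 1.0, 0.0], [0.0, 0.0, -1.0]]
ft_force: [0.4, 0.3, 0.7]
gripper_width: 85.2
finger_force: 0.0
```

>>> drive_tool([
  {"grip": 1,"translation": [0,0,0],"roll": 0},
  {"grip": 1,"translation": [0,0,0],"roll": 0},
  {"grip": 1,"translation": [0,0,0],"roll": 0},
])

```text
time: 19.37
tool_pos: [647.5, 25.6, 214.2]
orientation: [[-1.0, 0.0, -0.001], [0.0, 1.0, -0.0], [0.001, -0.0, -1.0]]
ft_force: [-0.2, -0.8, 0.1]
gripper_width: 85.2
finger_force: 0.0
```

```bash
python3 - <<'E'
from wl import *
im,m=look(["jar_rim","cap_tray"],[90,10],"w7")
q=w2px("wrist",[[626,28,176]],m)[0];print(q)
cv2.imwrite("pics/w7c.png",cv2.resize(im,(800,600),interpolation=3))
E
```

```text
t 19.37 tcp [647.5  25.6 214.2] yaw_y 89.98
jar_rim 0.72 [200.  92. 321. 230.] [622.3  30.4]
cap_tray 0.7 [  1.  81. 163. 195.] [ 611.3 -186.1]
[258.88052084 193.38923532]
```

View pics/w7c.png

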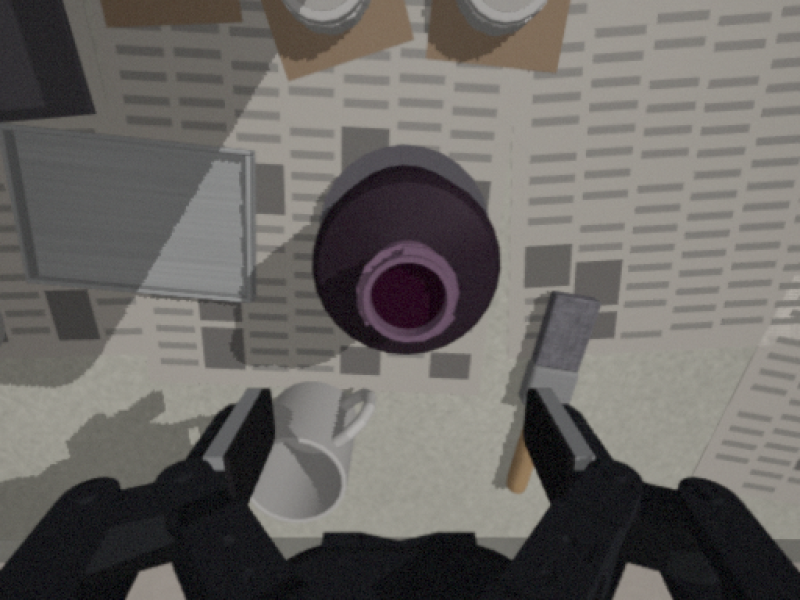

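The rim centre is at 800-scale (409,296). The tray's top corners are near (3,127), (254,150), (253,301) and (28,277).

```bash
python3 - <<'E'
from h import *
m=viewer.camera_model("wrist"); s=.64
print("rim",px2w("wrist",409*s,296*s,176,m).round(1))
for u,v in((358,293),(459,293),(409,244),(409,344)): print(px2w("wrist",u*s,v*s,173,m).round(1))
print("tray",[px2w("wrist",u*s,v*s,15,m)[:2].round() for u,v in((3,127),(254,150),(253,301),(28,277))])
E
```

```text
rim [623.1  29.8 176. ]
[622.6   7.2 173. ]
[622.8  52.  173. ]
[600.6  29.7 173. ]
[647.5  29.9 173. ]
tray [array([ 547., -260.]), array([563., -81.]), array([680., -95.]), array([ 659., -274.])]
```

>>> drive_tool([
  {"grip": 1,"translation": [30,-20,0],"roll": 0},
  {"grip": 1,"translation": [64,-43,0],"roll": 0},
  {"grip": 1,"translation": [98,-66,0],"roll": 0},
  {"grip": 1,"translation": [132,-89,20],"roll": 0},
  {"grip": 1,"translation": [166,-112,45],"roll": 0},
  {"grip": 1,"translation": [200,-135,70],"roll": 0},
  {"grip": 1,"translation": [224,-151,95],"roll": 0},
  {"grip": 1,"translation": [229,-154,125],"roll": 0},
])

```text
time: 20.18
tool_pos: [416.3, -129.5, 90.8]
orientation: [[-1.0, 0.002, 0.003], [0.002, 1.0, -0.002], [-0.003, -0.002, -1.0]]
ft_force: [1.8, -0.2, -1.1]
gripper_width: 85.3
finger_force: 0.0
```

>>> drive_tool([
  {"grip": 1,"translation": [0,0,35],"roll": 0},
  {"grip": 1,"translation": [0,0,65],"roll": 0},
  {"grip": 1,"translation": [0,0,80],"roll": 0},
  {"grip": 1,"translation": [0,0,84],"roll": 0},
  {"grip": 0.5,"translation": [0,0,84],"roll": 0},
  {"grip": 0.3,"translation": [0,0,84],"roll": 0},
  {"grip": 0.2,"translation": [0,0,84],"roll": 0},
  {"grip": 0.2,"translation": [0,0,84],"roll": 0},
], grip_force=20)

```text
time: 20.85
tool_pos: [419.3, -128.1, 7.1]
orientation: [[-1.0, -0.0, 0.002], [-0.0, 1.0, -0.001], [-0.002, -0.001, -1.0]]
ft_force: [-3.4, 0.4, 5.0]
gripper_width: 61.6
finger_force: 21.4
```

>>> drive_tool([
  {"grip": 0.7,"translation": [0,0,0],"roll": 0},
  {"grip": 0.7,"translation": [0,0,0],"roll": 0},
  {"grip": 0.7,"translation": [0,0,0],"roll": -0.12},
  {"grip": 0.7,"translation": [0,0,0],"roll": -0.24},
  {"grip": 0.7,"translation": [0,0,0],"roll": -0.36},
  {"grip": 0.7,"translation": [0,0,0],"roll": -0.48},
  {"grip": 0.7,"translation": [0,0,0],"roll": -0.6},
  {"grip": 0.7,"translation": [0,0,0],"roll": -0.72},
])

```text
time: 21.52
tool_pos: [419.1, -127.8, 6.0]
orientation: [[-0.748, -0.664, 0.001], [-0.664, 0.748, -0.0], [-0.0, -0.001, -1.0]]
ft_force: [-0.9, -0.6, -0.4]
gripper_width: 72.6
finger_force: 0.0
```

>>> drive_tool([
  {"grip": 0.7,"translation": [0,0,0],"roll": -0.12},
  {"grip": 0.7,"translation": [0,0,0],"roll": -0.24},
  {"grip": 0.7,"translation": [0,0,0],"roll": -0.36},
  {"grip": 0.7,"translation": [0,0,0],"roll": -0.48},
  {"grip": 0.7,"translation": [0,0,0],"roll": -0.6},
  {"grip": 0.7,"translation": [0,0,0],"roll": -0.72},
  {"grip": 0.7,"translation": [0,0,0],"roll": -0.851},
  {"grip": 0.7,"translation": [0,0,0],"roll": -0.851},
])

```text
time: 22.18
tool_pos: [419.0, -127.8, 6.0]
orientation: [[0.007, -1.0, 0.001], [-1.0, -0.007, -0.0], [0.0, -0.001, -1.0]]
ft_force: [0.2, -0.4, 0.4]
gripper_width: 72.4
finger_force: 0.0
```

>>> drive_tool([
  {"grip": 0.3,"translation": [0,0,0],"roll": 0},
  {"grip": 0.2,"translation": [0,0,0],"roll": 0},
  {"grip": 0,"translation": [0,0,0],"roll": 0},
  {"grip": 0,"translation": [0,0,0],"roll": 0},
  {"grip": 0,"translation": [0,0,-10],"roll": 0},
  {"grip": 0,"translation": [0,0,-40],"roll": 0},
], grip_force=40)

```text
time: 22.68
tool_pos: [417.0, -126.8, 43.9]
orientation: [[-0.004, -1.0, -0.004], [-1.0, 0.004, 0.002], [-0.002, 0.004, -1.0]]
ft_force: [-0.5, 0.2, -0.4]
gripper_width: 60.1
finger_force: 44.2
```

>>> drive_tool([
  {"grip": 0,"translation": [0,0,-30],"roll": 0},
  {"grip": 0,"translation": [0,0,-70],"roll": 0},
  {"grip": 0,"translation": [0,0,-110],"roll": 0},
  {"grip": 0,"translation": [-12,-16,-145],"roll": 0},
  {"grip": 0,"translation": [-36,-47,-165],"roll": 0},
  {"grip": 0,"translation": [-60,-78,-170],"roll": 0},
  {"grip": 0,"translation": [-84,-109,-170],"roll": 0},
  {"grip": 0,"translation": [-108,-140,-170],"roll": 0},
])

```text
time: 23.35
tool_pos: [560.2, -18.1, 216.5]
orientation: [[-0.004, -1.0, 0.002], [-1.0, 0.004, -0.0], [0.0, -0.002, -1.0]]
ft_force: [1.2, -1.4, -0.4]
gripper_width: 60.6
finger_force: 44.2
```

>>> drive_tool([
  {"grip": 0,"translation": [-24,-31,0],"roll": 0},
  {"grip": 0,"translation": [-42,-55,0],"roll": 0},
  {"grip": 0,"translation": [-49,-64,0],"roll": 0},
  {"grip": 0,"translation": [-49,-64,0],"roll": 0},
  {"grip": 0,"translation": [-49,-64,0],"roll": 0},
  {"grip": 0,"translation": [-49,-64,0],"roll": 0},
])

```text
time: 23.85
tool_pos: [622.0, 29.0, 215.8]
orientation: [[-0.002, -1.0, -0.0], [-1.0, 0.002, -0.0], [0.0, 0.0, -1.0]]
ft_force: [0.1, 0.7, -1.3]
gripper_width: 60.5
finger_force: 44.2
```

```bash
python3 - <<'E'
from wl import *
im,m=look([],[],"w8")
print(w2px("wrist",[[623,30,215]],m))
s=cv2.resize(im,(640,480),interpolation=3)
sc=viewer.grab_frame("scene"); sc=cv2.resize(sc[120:260,200:340],(480,480),interpolation=3)
cv2.imwrite("pics/w8c.png",cv2.resize(np.hstack([s,sc]),(800,343)))
E
```

```text
t 23.85 tcp [622.   29.  215.8] yaw_y 179.89
[[252.38630165 249.85126539]]
```

View pics/w8c.png

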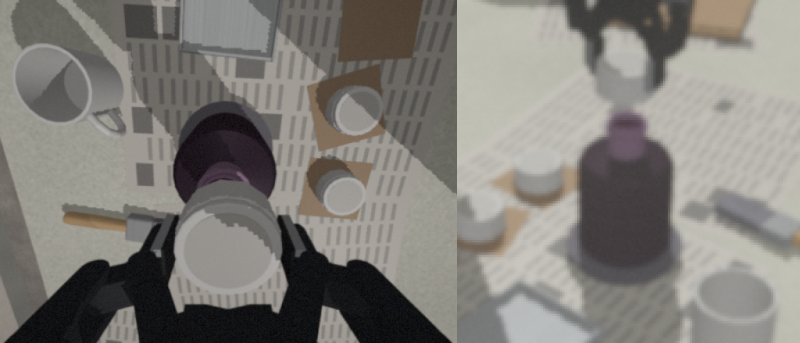

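>>> drive_tool([
  {"grip": 0,"translation": [-0.5,-1.5,15],"roll": 0},
  {"grip": 0,"translation": [-0.5,-1.5,24],"roll": 0},
  {"grip": 0,"translation": [-0.5,-1.5,28],"roll": 0},
  {"grip": 0,"translation": [-0.5,-1.5,31],"roll": 0},
  {"grip": 0,"translation": [-0.5,-1.5,33],"roll": 0},
  {"grip": 0,"translation": [-0.5,-1.5,33],"roll": 0},
])

```text
time: 24.45
tool_pos: [624.0, 29.8, 182.7]
orientation: [[0.0, -1.0, -0.0], [-1.0, -0.0, -0.0], [0.0, 0.0, -1.0]]
ft_force: [0.0, 0.2, -1.0]
gripper_width: 60.1
finger_force: 44.2
```

>>> drive_tool([
  {"grip": 0,"translation": [0,0,1.5],"roll": 0},
  {"grip": 0,"translation": [0,0,3],"roll": 0},
  {"grip": 0,"translation": [0,0,3],"roll": 0},
])

```text
time: 24.7
tool_pos: [624.4, 30.3, 180.9]
orientation: [[0.001, -1.0, 0.002], [-1.0, -0.001, 0.001], [-0.001, -0.002, -1.0]]
ft_force: [-3.7, 3.3, 11.3]
gripper_width: 60.6
finger_force: 45.4
```

>>> drive_tool([
  {"grip": 0,"translation": [0,0,1.5],"roll": 0},
  {"grip": 0,"translation": [0,0,3],"roll": 0},
  {"grip": 0,"translation": [0,0,3],"roll": 0},
])

```text
time: 24.95
tool_pos: [625.0, 29.9, 178.1]
orientation: [[0.0, -1.0, 0.003], [-1.0, -0.0, -0.0], [0.0, -0.003, -1.0]]
ft_force: [0.3, 0.2, 10.3]
gripper_width: 60.2
finger_force: 47.9
```

>>> drive_tool([
  {"grip": 0,"translation": [0,0,1.5],"roll": 0},
  {"grip": 0,"translation": [0,0,3],"roll": 0},
  {"grip": 0,"translation": [0,0,3],"roll": 0},
])

```text
time: 25.2
tool_pos: [625.4, 30.1, 177.1]
orientation: [[0.001, -1.0, 0.006], [-1.0, -0.001, -0.0], [0.0, -0.006, -1.0]]
ft_force: [-5.2, 3.0, 32.9]
gripper_width: 60.3
finger_force: 50.6
```

>>> drive_tool([
  {"grip": 0,"translation": [0,0,0],"roll": 0.12},
  {"grip": 0,"translation": [0,0,0],"roll": 0.24},
  {"grip": 0,"translation": [0,0,0],"roll": 0.36},
  {"grip": 0,"translation": [0,0,0],"roll": 0.48},
  {"grip": 0,"translation": [0,0,0],"roll": 0.6},
])

```text
time: 25.62
tool_pos: [625.4, 29.8, 175.7]
orientation: [[-0.569, -0.822, 0.004], [-0.823, 0.569, -0.001], [-0.002, -0.004, -1.0]]
ft_force: [-0.0, -1.0, 18.5]
gripper_width: 60.1
finger_force: 40.5
```

```bash
python3 - <<'E'
from wl import *
im,m=look([],[],"w9")
s=cv2.resize(im,(640,480),interpolation=3)
sc=viewer.grab_frame("scene"); sc=cv2.resize(sc[120:260,200:340],(480,480),interpolation=3)
cv2.imwrite("pics/w9c.png",cv2.resize(np.hstack([s,sc]),(800,343)))
print(bot.read_state()["wrist_torque"])
E
```

```text
t 25.62 tcp [625.4  29.8 175.7] yaw_y 145.34
[ 0.10131027  0.48392124 -0.50060344]
```

View pics/w9c.png

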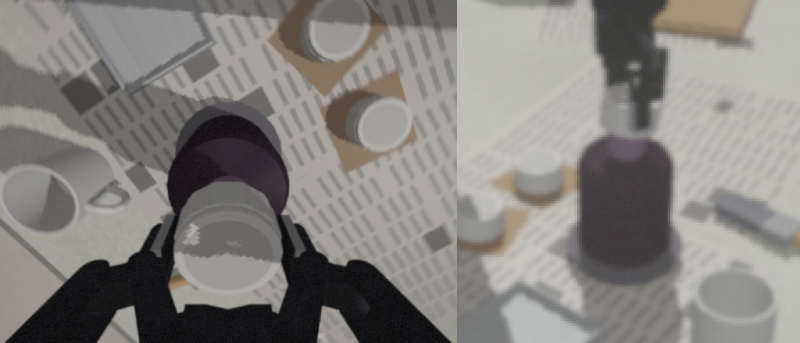

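The cap sits at about rim height. The contact force and moment act on its -x side, so it is probably misaligned rather than too small. I'll shift -x and try again.

>>> drive_tool([
  {"grip": 0,"translation": [0,0,-3],"roll": 0},
  {"grip": 0,"translation": [1.7,2.5,-3],"roll": 0},
  {"grip": 0,"translation": [1.7,2.5,-3],"roll": 0},
  {"grip": 0,"translation": [1.7,2.5,-1],"roll": 0},
  {"grip": 0,"translation": [1.7,2.5,0],"roll": 0},
  {"grip": 0,"translation": [1.7,2.5,0],"roll": 0},
])

```text
time: 26.22
tool_pos: [623.6, 30.0, 176.5]
orientation: [[-0.564, -0.826, 0.007], [-0.826, 0.564, 0.0], [-0.004, -0.006, -1.0]]
ft_force: [5.1, 1.9, 19.6]
gripper_width: 60.2
finger_force: 50.0
```

```bash
python3 - <<'E'
from h import *
s=bot.read_state();print(s["tool_pos"],s["ft_force"],s["wrist_torque"],s["gripper_width"])
E
```

```text
[623.601977    30.03923082 176.45450453] [ 5.11241954  1.94078105 19.59062819] [ 0.40444126 -1.3646641  -0.00574805] 60.24198147944901
```

Width and height evidence says cap A slid about 5 mm up in the grip while its lower edge stayed at the rim, supported on both sides. It looks too small, so it goes to the far tray spot.

>>> drive_tool([
  {"grip": 0,"translation": [0,0,-15],"roll": 0},
  {"grip": 0,"translation": [0,0,-45],"roll": -0.1},
  {"grip": 0,"translation": [0,0,-48],"roll": -0.2},
  {"grip": 0,"translation": [0,0,-48],"roll": -0.32},
  {"grip": 0,"translation": [0,0,-48],"roll": -0.44},
  {"grip": 0,"translation": [0,0,-48],"roll": -0.55},
  {"grip": 0,"translation": [0,0,-48],"roll": -0.6},
  {"grip": 0,"translation": [0,0,-48],"roll": -0.6},
])

```text
time: 26.88
tool_pos: [621.0, 29.9, 221.6]
orientation: [[0.003, -1.0, -0.0], [-1.0, -0.003, 0.0], [-0.0, 0.0, -1.0]]
ft_force: [-0.6, -0.4, -0.9]
gripper_width: 59.8
finger_force: 55.0
```

>>> drive_tool([
  {"grip": 0,"translation": [35,2,0],"roll": 0},
  {"grip": 0,"translation": [75,5,0],"roll": 0},
  {"grip": 0,"translation": [115,8,0],"roll": 0},
  {"grip": 0,"translation": [155,11,30],"roll": 0},
  {"grip": 0,"translation": [190,14,60],"roll": 0},
  {"grip": 0,"translation": [225,15,90],"roll": 0},
  {"grip": 0,"translation": [246,15,120],"roll": 0},
  {"grip": 0,"translation": [253,15,150],"roll": 0},
])

```text
time: 27.55
tool_pos: [606.6, -226.4, 71.7]
orientation: [[-0.004, -1.0, 0.002], [-1.0, 0.004, -0.002], [0.002, -0.003, -1.0]]
ft_force: [1.3, -1.5, -1.2]
gripper_width: 60.0
finger_force: 55.0
```

>>> drive_tool([
  {"grip": 0,"translation": [0,0,0],"roll": 0},
  {"grip": 0,"translation": [0,0,0],"roll": 0},
])

```text
time: 27.72
tool_pos: [605.0, -223.0, 70.4]
orientation: [[-0.003, -1.0, -0.003], [-1.0, 0.003, 0.002], [-0.002, 0.003, -1.0]]
ft_force: [0.9, -0.1, -0.1]
gripper_width: 59.9
finger_force: 54.9
```

```bash
python3 - <<'E'
from wl import *
im,m=look(["cap_tray"],[10],"w10")
print(w2px("wrist",[[549,-260,15],[565,-81,15],[680,-95,15],[661,-274,15]],m).round())
cv2.imwrite("pics/w10c.png",cv2.resize(im,(640,480)))
E
```

```text
t 27.72 tcp [ 605.  -223.    70.4] yaw_y 179.86
cap_tray 0.81 [173. 143. 333. 346.] [ 606.1 -192.2]
[[331. 164.]
 [298. 353.]
 [172. 342.]
 [174. 145.]]
```

View pics/w10c.png

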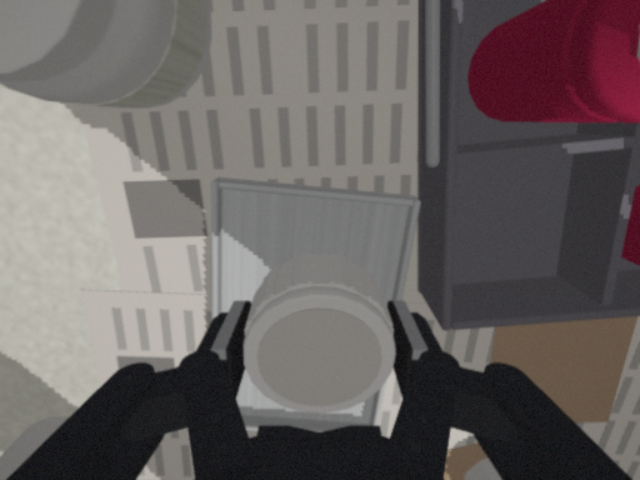

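Tray edges match the prediction, with the cap held over its far half at picture (322,345). Lowering it now.

>>> drive_tool([
  {"grip": 0,"translation": [0,-4,25],"roll": 0},
  {"grip": 0,"translation": [0,-4,48],"roll": 0},
  {"grip": 0,"translation": [0,-4,56],"roll": 0},
  {"grip": 0,"translation": [0,-4,58],"roll": 0},
  {"grip": 0,"translation": [0,-4,58],"roll": 0},
])

```text
time: 28.23
tool_pos: [610.8, -222.6, 15.1]
orientation: [[0.001, -1.0, 0.001], [-1.0, -0.001, -0.0], [0.0, -0.001, -1.0]]
ft_force: [-0.2, 0.5, 0.2]
gripper_width: 59.7
finger_force: 55.0
```

>>> drive_tool([
  {"grip": 0.6,"translation": [0,0,0],"roll": 0},
  {"grip": 0.6,"translation": [0,0,0],"roll": 0},
  {"grip": 0.6,"translation": [0,0,0],"roll": 0},
  {"grip": 0.6,"translation": [0,0,-20],"roll": 0},
  {"grip": 0.6,"translation": [0,0,-55],"roll": 0.1},
  {"grip": 1,"translation": [0,0,-95],"roll": 0.22},
  {"grip": 1,"translation": [0,0,-130],"roll": 0.34},
  {"grip": 1,"translation": [0,0,-150],"roll": 0.46},
])

```text
time: 28.9
tool_pos: [611.1, -223.5, 168.8]
orientation: [[-0.449, -0.894, 0.004], [-0.894, 0.449, -0.002], [0.0, -0.005, -1.0]]
ft_force: [0.5, -0.6, -0.4]
gripper_width: 85.6
finger_force: 0.0
```

>>> drive_tool([
  {"grip": 1,"translation": [-15,33,0],"roll": 0.12},
  {"grip": 1,"translation": [-31,68,0],"roll": 0.24},
  {"grip": 1,"translation": [-47,103,0],"roll": 0.36},
  {"grip": 1,"translation": [-63,138,0],"roll": 0.48},
  {"grip": 1,"translation": [-79,173,5],"roll": 0.6},
  {"grip": 1,"translation": [-94,207,10],"roll": 0.72},
  {"grip": 1,"translation": [-103,228,14],"roll": 0.84},
  {"grip": 1,"translation": [-106,233,14],"roll": 0.96},
])

```text
time: 29.57
tool_pos: [445.5, -22.3, 150.0]
orientation: [[-0.989, -0.146, -0.001], [-0.146, 0.989, 0.001], [0.001, 0.001, -1.0]]
ft_force: [0.1, -0.3, 0.3]
gripper_width: 85.6
finger_force: 0.0
```

>>> drive_tool([
  {"grip": 1,"translation": [0,0,0],"roll": 0.12},
  {"grip": 1,"translation": [0,0,0],"roll": 0.151},
  {"grip": 1,"translation": [0,0,0],"roll": 0.151},
  {"grip": 1,"translation": [0,0,0],"roll": 0.151},
])

```text
time: 29.9
tool_pos: [448.6, -24.7, 150.3]
orientation: [[-1.0, -0.002, 0.001], [-0.002, 1.0, -0.0], [-0.001, -0.0, -1.0]]
ft_force: [0.4, -0.3, -0.8]
gripper_width: 85.3
finger_force: 0.0
```

```bash
cat >> wl.py <<'E'
def capbox(x,y,m,h=2):
    a=np.linspace(0,6.28,60); P=[[x+30.5*np.cos(t),y+30.5*np.sin(t),z] for z in(h,h+32) for t in a]
    q=w2px("wrist",P,m); return np.r_[q.min(0),q.max(0)].round(1)
E
python3 - <<'E'
from wl import *
im,m=look(["cap_1"],[18],"w11")
for x,y in((450,-24),(450,88)): print(capbox(x,y,m))
E
```

```text
t 29.9 tcp [448.6 -24.7 150.3] yaw_y 90.1
cap_1 0.97 [ 61. 284. 119. 310.] [ 589.5 -219.7]
cap_1 0.89 [324. 125. 398. 192.] [423.4  80.2]
cap_1 0.68 [227. 155. 288. 222.] [454.5 -22.5]
[224.7 151.9 287.4 217.9]
[331.3 151.9 403.4 218. ]
```

Cap C has been knocked to about (423,81); cap B is at (453,-22). I'll pick up cap B, aligned with its mat's turn of about 15°.

>>> drive_tool([
  {"grip": 1,"translation": [-4,2,20],"roll": -0.1},
  {"grip": 1,"translation": [-4,2,58],"roll": -0.2},
  {"grip": 1,"translation": [-4,2,95],"roll": -0.26},
  {"grip": 1,"translation": [-4,2,125],"roll": -0.26},
  {"grip": 1,"translation": [-4,2,140],"roll": -0.26},
  {"grip": 1,"translation": [-4,2,144],"roll": -0.26},
  {"grip": 0.5,"translation": [-4,2,144],"roll": -0.26},
  {"grip": 0.3,"translation": [-4,2,144],"roll": -0.26},
], grip_force=20)

```text
time: 30.67
tool_pos: [453.1, -22.9, 6.6]
orientation: [[-0.966, -0.257, 0.001], [-0.257, 0.966, -0.0], [-0.001, -0.0, -1.0]]
ft_force: [0.2, -1.5, 0.4]
gripper_width: 63.8
finger_force: 0.2
```

>>> drive_tool([
  {"grip": 0.2,"translation": [0,0,0],"roll": 0},
  {"grip": 0.2,"translation": [0,0,0],"roll": 0},
  {"grip": 0.2,"translation": [0,0,0],"roll": 0},
])

```text
time: 30.92
tool_pos: [453.4, -22.9, 7.1]
orientation: [[-0.966, -0.257, 0.002], [-0.257, 0.966, -0.001], [-0.002, -0.001, -1.0]]
ft_force: [-1.5, -0.3, 9.3]
gripper_width: 60.9
finger_force: 22.5
```

>>> drive_tool([
  {"grip": 0.7,"translation": [0,0,0],"roll": 0},
  {"grip": 0.7,"translation": [0,0,0],"roll": 0},
  {"grip": 0.7,"translation": [0,0,0],"roll": -0.12},
  {"grip": 0.7,"translation": [0,0,0],"roll": -0.24},
  {"grip": 0.7,"translation": [0,0,0],"roll": -0.36},
  {"grip": 0.7,"translation": [0,0,0],"roll": -0.48},
  {"grip": 0.7,"translation": [0,0,0],"roll": -0.6},
  {"grip": 0.7,"translation": [0,0,0],"roll": -0.72},
])

```text
time: 31.58
tool_pos: [452.7, -22.7, 6.1]
orientation: [[-0.552, -0.834, 0.0], [-0.834, 0.552, -0.0], [-0.0, -0.0, -1.0]]
ft_force: [-0.1, 0.5, 0.1]
gripper_width: 72.5
finger_force: 0.0
```

>>> drive_tool([
  {"grip": 0.7,"translation": [0,0,0],"roll": -0.12},
  {"grip": 0.7,"translation": [0,0,0],"roll": -0.24},
  {"grip": 0.7,"translation": [0,0,0],"roll": -0.36},
  {"grip": 0.7,"translation": [0,0,0],"roll": -0.48},
  {"grip": 0.7,"translation": [0,0,0],"roll": -0.6},
  {"grip": 0.7,"translation": [0,0,0],"roll": -0.72},
  {"grip": 0.7,"translation": [0,0,0],"roll": -0.851},
  {"grip": 0.7,"translation": [0,0,0],"roll": -0.851},
])

```text
time: 32.25
tool_pos: [452.7, -22.7, 6.1]
orientation: [[0.263, -0.965, 0.0], [-0.965, -0.263, -0.0], [0.0, -0.0, -1.0]]
ft_force: [0.7, 0.4, -0.3]
gripper_width: 72.8
finger_force: 0.0
```

>>> drive_tool([
  {"grip": 0.3,"translation": [0,0,0],"roll": 0},
  {"grip": 0.2,"translation": [0,0,0],"roll": 0},
  {"grip": 0,"translation": [0,0,0],"roll": 0},
  {"grip": 0,"translation": [0,0,0],"roll": 0},
], grip_force=60)

```text
time: 32.58
tool_pos: [452.7, -22.7, 6.7]
orientation: [[0.253, -0.967, 0.001], [-0.967, -0.253, -0.0], [0.001, -0.001, -1.0]]
ft_force: [-4.6, 0.8, 20.1]
gripper_width: 60.0
finger_force: 60.2
```

>>> drive_tool([
  {"grip": 0,"translation": [0,0,-20],"roll": 0},
  {"grip": 0,"translation": [0,0,-60],"roll": 0.08},
  {"grip": 0,"translation": [0,0,-100],"roll": 0.16},
  {"grip": 0,"translation": [0,0,-140],"roll": 0.24},
  {"grip": 0,"translation": [0,0,-175],"roll": 0.26},
  {"grip": 0,"translation": [0,0,-200],"roll": 0.26},
  {"grip": 0,"translation": [0,0,-209],"roll": 0.26},
  {"grip": 0,"translation": [0,0,-209],"roll": 0.26},
])

```text
time: 33.25
tool_pos: [453.3, -22.8, 216.5]
orientation: [[-0.003, -1.0, 0.003], [-1.0, 0.003, -0.001], [0.001, -0.003, -1.0]]
ft_force: [-0.1, 0.3, -0.9]
gripper_width: 59.6
finger_force: 66.5
```

>>> drive_tool([
  {"grip": 0,"translation": [-10,-33,0],"roll": 0},
  {"grip": 0,"translation": [-21,-70,0],"roll": 0},
  {"grip": 0,"translation": [-32,-107,0],"roll": 0},
  {"grip": 0,"translation": [-43,-140,0],"roll": 0},
  {"grip": 0,"translation": [-50,-163,0],"roll": 0},
  {"grip": 0,"translation": [-53,-171,0],"roll": 0},
  {"grip": 0,"translation": [-53,-171,0],"roll": 0},
  {"grip": 0,"translation": [-53,-171,0],"roll": 0},
])

```text
time: 33.92
tool_pos: [622.7, 30.4, 213.1]
orientation: [[-0.0, -1.0, -0.003], [-1.0, 0.0, 0.0], [-0.0, 0.003, -1.0]]
ft_force: [-0.7, 0.1, 0.7]
gripper_width: 59.5
finger_force: 66.5
```

>>> drive_tool([
  {"grip": 0,"translation": [0,0,15],"roll": 0},
  {"grip": 0,"translation": [0,0,25],"roll": 0},
  {"grip": 0,"translation": [0,0,30],"roll": 0},
  {"grip": 0,"translation": [0,0,31],"roll": 0},
  {"grip": 0,"translation": [0,0,31],"roll": 0},
])

```text
time: 34.33
tool_pos: [622.7, 30.1, 184.0]
orientation: [[-0.0, -1.0, -0.0], [-1.0, 0.0, -0.0], [0.0, 0.0, -1.0]]
ft_force: [-0.6, 0.6, 0.1]
gripper_width: 59.4
finger_force: 66.5
```

>>> drive_tool([
  {"grip": 0,"translation": [0,-1.3,1],"roll": 0},
  {"grip": 0,"translation": [0,-1.3,3],"roll": 0},
  {"grip": 0,"translation": [0,-1.3,5],"roll": 0},
  {"grip": 0,"translation": [0,-1.3,5],"roll": 0},
])

```text
time: 34.67
tool_pos: [624.7, 30.4, 178.6]
orientation: [[0.0, -1.0, -0.0], [-1.0, -0.0, 0.0], [-0.0, 0.0, -1.0]]
ft_force: [-0.5, -1.0, -0.7]
gripper_width: 59.7
finger_force: 66.5
```

>>> drive_tool([
  {"grip": 0,"translation": [0,0,1.5],"roll": 0},
  {"grip": 0,"translation": [0,0,3],"roll": 0},
  {"grip": 0,"translation": [0,0,3],"roll": 0},
])

```text
time: 34.92
tool_pos: [624.6, 30.4, 175.5]
orientation: [[0.0, -1.0, -0.0], [-1.0, -0.0, 0.0], [-0.0, 0.0, -1.0]]
ft_force: [0.4, -0.2, -1.2]
gripper_width: 59.7
finger_force: 66.5
```

Cap B is already past the point where cap A stopped, with no force. Continuing down.

>>> drive_tool([
  {"grip": 0,"translation": [0,0,1.5],"roll": 0},
  {"grip": 0,"translation": [0,0,3],"roll": 0},
  {"grip": 0,"translation": [0,0,4],"roll": 0},
  {"grip": 0,"translation": [0,0,4],"roll": 0},
])

```text
time: 35.25
tool_pos: [624.7, 30.4, 171.6]
orientation: [[0.0, -1.0, -0.0], [-1.0, -0.0, 0.0], [-0.0, 0.0, -1.0]]
ft_force: [-0.1, 0.1, -0.9]
gripper_width: 59.3
finger_force: 66.5
```

>>> drive_tool([
  {"grip": 0,"translation": [0,0,1.5],"roll": 0},
  {"grip": 0,"translation": [0,0,3],"roll": 0},
  {"grip": 0,"translation": [0,0,3],"roll": 0},
])

```text
time: 35.5
tool_pos: [624.8, 30.4, 169.1]
orientation: [[0.0, -1.0, 0.001], [-1.0, -0.0, -0.0], [0.0, -0.001, -1.0]]
ft_force: [-0.8, -0.5, 3.4]
gripper_width: 59.7
finger_force: 66.9
```

>>> drive_tool([
  {"grip": 0,"translation": [0,0,1],"roll": 0},
  {"grip": 0,"translation": [0,0,2],"roll": 0},
  {"grip": 0,"translation": [0,0,2],"roll": 0},
])

```text
time: 35.75
tool_pos: [625.0, 30.4, 168.8]
orientation: [[0.0, -1.0, 0.003], [-1.0, -0.0, -0.0], [0.0, -0.003, -1.0]]
ft_force: [-7.4, 0.1, 21.5]
gripper_width: 60.0
finger_force: 68.9
```

>>> drive_tool([
  {"grip": 0,"translation": [0,1,-1],"roll": 0},
  {"grip": 0,"translation": [0,1,-1],"roll": 0.1},
  {"grip": 0,"translation": [0,1,-0.7],"roll": 0.2},
  {"grip": 0,"translation": [0,1,-0.3],"roll": 0.3},
  {"grip": 0,"translation": [0,1,0],"roll": 0.4},
  {"grip": 0,"translation": [0,1,0.3],"roll": 0.5},
  {"grip": 0,"translation": [0,1,0.6],"roll": 0.6},
])

```text
time: 36.33
tool_pos: [624.7, 30.4, 167.1]
orientation: [[-0.568, -0.823, 0.003], [-0.823, 0.568, -0.0], [-0.001, -0.002, -1.0]]
ft_force: [2.4, -0.2, 7.3]
gripper_width: 59.5
finger_force: 67.3
```

```bash
python3 - <<'E'
from h import *
s=bot.read_state();print(s["tool_pos"],s["ft_force"],s["wrist_torque"],s["gripper_width"])
E
```

```text
[624.67288581  30.40856496 167.12698151] [ 2.36799764 -0.15003256  7.27122502] [ 0.00476534 -0.51379572  0.07039792] 59.53250004134695
```

>>> drive_tool([
  {"grip": 0,"translation": [0,0,0.5],"roll": 0.1},
  {"grip": 0,"translation": [0,0,0.9],"roll": 0.2},
  {"grip": 0,"translation": [0,0,1.2],"roll": 0.3},
  {"grip": 0,"translation": [0,0,1.5],"roll": 0.4},
  {"grip": 0,"translation": [0,0,1.8],"roll": 0.5},
  {"grip": 0,"translation": [0,0,2.1],"roll": 0.6},
  {"grip": 0,"translation": [0,0,2.4],"roll": 0.7},
])

```text
time: 36.92
tool_pos: [624.7, 30.4, 164.9]
orientation: [[-0.965, -0.263, 0.003], [-0.263, 0.965, -0.0], [-0.003, -0.001, -1.0]]
ft_force: [1.1, 0.4, 8.0]
gripper_width: 59.6
finger_force: 67.5
```

>>> drive_tool([
  {"grip": 0,"translation": [0,0,0.3],"roll": 0.1},
  {"grip": 0,"translation": [0,0,0.6],"roll": 0.2},
  {"grip": 0,"translation": [0,0,0.9],"roll": 0.3},
  {"grip": 0,"translation": [0,0,1.2],"roll": 0.4},
  {"grip": 0,"translation": [0,0,1.5],"roll": 0.5},
])

```text
time: 37.33
tool_pos: [624.7, 30.4, 163.3]
orientation: [[-0.973, 0.231, 0.003], [0.231, 0.973, 0.0], [-0.003, 0.001, -1.0]]
ft_force: [2.1, 0.3, 7.9]
gripper_width: 59.5
finger_force: 67.4
```

>>> drive_tool([
  {"grip": 0,"translation": [0,0,0.3],"roll": 0.1},
  {"grip": 0,"translation": [0,0,0.6],"roll": 0.2},
  {"grip": 0,"translation": [0,0,0.9],"roll": 0.3},
  {"grip": 0,"translation": [0,0,1.2],"roll": 0.4},
])

```text
time: 37.67
tool_pos: [624.8, 30.3, 161.9]
orientation: [[-0.806, 0.592, 0.003], [0.592, 0.806, -0.0], [-0.002, 0.001, -1.0]]
ft_force: [3.9, -1.3, 1.6]
gripper_width: 59.8
finger_force: 66.7
```

>>> drive_tool([
  {"grip": 0,"translation": [0,0,0.3],"roll": 0.1},
  {"grip": 0,"translation": [0,0,0.6],"roll": 0.2},
  {"grip": 0,"translation": [0,0,0.9],"roll": 0.3},
  {"grip": 0,"translation": [0,0,1.2],"roll": 0.4},
])

```text
time: 38.0
tool_pos: [624.8, 30.1, 160.9]
orientation: [[-0.512, 0.859, 0.003], [0.859, 0.512, -0.001], [-0.002, 0.002, -1.0]]
ft_force: [2.0, -1.6, 10.6]
gripper_width: 59.7
finger_force: 67.6
```

```bash
python3 - <<'E'
from h import *
s=bot.read_state();print(s["tool_pos"],s["ft_force"],s["wrist_torque"],s["joint_pos"][5])
E
```

```text
[624.76953762  30.08533355 160.89609224] [ 2.00286485 -1.61338349 10.6183436 ] [-0.36892364 -0.20980703  0.09568095] 0.9519613221205906
```

>>> drive_tool([
  {"grip": 0,"translation": [0,0,0.2],"roll": 0.1},
  {"grip": 0,"translation": [0,0,0.5],"roll": 0.2},
  {"grip": 0,"translation": [0,0,0.8],"roll": 0.3},
  {"grip": 0,"translation": [0,0,1.1],"roll": 0.4},
])

```text
time: 38.33
tool_pos: [625.1, 30.1, 160.8]
orientation: [[-0.137, 0.991, 0.004], [0.991, 0.137, -0.001], [-0.001, 0.004, -1.0]]
ft_force: [0.3, -2.1, 21.9]
gripper_width: 59.7
finger_force: 68.7
```

>>> drive_tool([
  {"grip": 0,"translation": [0,0,0.2],"roll": 0.1},
  {"grip": 0,"translation": [0,0,0.5],"roll": 0.2},
  {"grip": 0,"translation": [0,0,0.8],"roll": 0.3},
])

```text
time: 38.58
tool_pos: [625.6, 30.1, 160.8]
orientation: [[0.161, 0.987, 0.006], [0.987, -0.161, -0.001], [0.0, 0.006, -1.0]]
ft_force: [0.7, -2.1, 27.9]
gripper_width: 59.6
finger_force: 69.8
```

```bash
python3 - <<'E'
from h import *
s=bot.read_state();print(s["tool_pos"],s["ft_force"],s["wrist_torque"],s["joint_pos"][5])
E
```

```text
[625.57584122  30.10376614 160.75128173] [ 0.70427271 -2.14664375 27.85766193] [-0.22438494  0.32636169  1.29502937] 1.651153590148452
```

>>> drive_tool([
  {"grip": 0,"translation": [0,0,-1],"roll": 0.08},
  {"grip": 0,"translation": [0,0,-1],"roll": 0.16},
  {"grip": 0,"translation": [0,0,-1],"roll": 0.16},
])

```text
time: 38.83
tool_pos: [625.6, 30.1, 160.8]
orientation: [[0.317, 0.948, 0.005], [0.948, -0.317, -0.001], [0.001, 0.005, -1.0]]
ft_force: [5.2, -2.5, 13.4]
gripper_width: 59.5
finger_force: 67.7
```

```bash
python3 - <<'E'
from h import *
s=bot.read_state();print(s["tool_pos"],s["orientation"][:2,1],s["ft_force"],s["wrist_torque"],s["joint_pos"][5])
E
```

```text
[625.56471405  30.06761175 160.8395697 ] [ 0.94830041 -0.31733457] [ 5.18520131 -2.53377815 13.36124887] [-0.30432029 -0.54561982 -0.42937028] 1.8118980843298713
```

>>> drive_tool([
  {"grip": 0,"translation": [0,0,-2],"roll": 0},
  {"grip": 0,"translation": [0,0,-4],"roll": 0},
  {"grip": 0,"translation": [0,0,-4],"roll": 0},
])

```text
time: 39.08
tool_pos: [625.2, 30.1, 161.2]
orientation: [[0.313, 0.95, 0.001], [0.95, -0.313, -0.0], [0.0, 0.001, -1.0]]
ft_force: [16.9, -2.5, -26.2]
gripper_width: 59.7
finger_force: 77.7
```

The cap resists a straight pull, so the thread has engaged. One more turn will confirm the end stop.

>>> drive_tool([
  {"grip": 0,"translation": [0,0,3.5],"roll": 0},
  {"grip": 0,"translation": [0,0,4],"roll": 0.1},
  {"grip": 0,"translation": [0,0,4],"roll": 0.2},
  {"grip": 0,"translation": [0,0,4],"roll": 0.3},
], grip_force=70)

```text
time: 39.42
tool_pos: [626.0, 30.0, 161.0]
orientation: [[0.582, 0.813, 0.006], [0.813, -0.582, -0.001], [0.003, 0.006, -1.0]]
ft_force: [7.4, -3.8, 13.1]
gripper_width: 59.1
finger_force: 83.9
```

```bash
python3 - <<'E'
from wl import *
s=bot.read_state();print(s["tool_pos"],s["orientation"][:2,1],s["ft_force"],s["wrist_torque"],s["joint_pos"][5],s["gripper_width"])
im,m=look(["cap_1"],[186],"w12")
E
```

```text
[625.97595902  29.98490691 161.0023776 ] [ 0.8131688  -0.58200187] [ 7.36797954 -3.80119863 13.06444994] [-0.27784386 -1.30910541  0.95586975] 2.1102307621794365 59.139462095374355
t 39.42 tcp [626.  30. 161.] yaw_y -35.59
cap_1 0.75 [358. 342. 385. 367.] [647.2 -49.5]
cap_1 0.74 [ 50. 216. 123. 277.] [569.4  89.6]
cap_1 0.73 [197. 195. 315. 325.] [630.3  36.4]
```

The cap no longer winds down and torque has built up to about 1.3 Nm. I'll release it and measure the cap-top height by touching it with shut fingers, expecting 186 mm when home.

>>> drive_tool([
  {"grip": 0.6,"translation": [0,0,0],"roll": 0},
  {"grip": 1,"translation": [0,0,0],"roll": 0},
  {"grip": 1,"translation": [0,0,0],"roll": 0},
  {"grip": 1,"translation": [0,0,-30],"roll": 0},
  {"grip": 0,"translation": [0,0,-60],"roll": 0},
  {"grip": -1,"translation": [0,0,-60],"roll": 0},
  {"grip": -1,"translation": [0,0,-60],"roll": 0},
  {"grip": -1,"translation": [0,0,-60],"roll": 0},
], grip_force=20)

```text
time: 40.18
tool_pos: [623.5, 30.5, 218.4]
orientation: [[0.579, 0.815, -0.001], [0.815, -0.579, 0.0], [-0.0, -0.001, -1.0]]
ft_force: [0.3, -0.4, -0.0]
gripper_width: 38.8
finger_force: 0.0
```

>>> drive_tool([
  {"grip": -1,"translation": [0,0,0],"roll": 0},
  {"grip": -1,"translation": [0,0,15],"roll": 0},
  {"grip": -1,"translation": [0,0,26],"roll": 0},
  {"grip": -1,"translation": [0,0,31],"roll": 0},
  {"grip": -1,"translation": [0,0,33],"roll": 0},
  {"grip": -1,"translation": [0,0,33],"roll": 0},
])

```text
time: 40.68
tool_pos: [622.9, 30.5, 186.2]
orientation: [[0.579, 0.815, -0.001], [0.815, -0.579, 0.0], [-0.001, -0.001, -1.0]]
ft_force: [-5.3, 1.3, 7.7]
gripper_width: 0.1
finger_force: 3.9
```

>>> drive_tool([
  {"grip": -1,"translation": [0,0,1],"roll": 0},
  {"grip": -1,"translation": [0,0,1],"roll": 0},
])

```text
time: 40.85
tool_pos: [623.0, 30.5, 186.1]
orientation: [[0.579, 0.815, -0.0], [0.815, -0.579, -0.0], [-0.0, -0.0, -1.0]]
ft_force: [-9.3, -0.3, 17.4]
gripper_width: 0.2
finger_force: 9.2
```

>>> drive_tool([
  {"grip": -1,"translation": [0,0,1],"roll": 0},
  {"grip": -1,"translation": [0,0,1],"roll": 0},
])

```text
time: 41.02
tool_pos: [623.0, 30.5, 186.0]
orientation: [[0.579, 0.815, 0.001], [0.815, -0.579, -0.0], [0.0, 0.001, -1.0]]
ft_force: [-13.2, 1.2, 27.8]
gripper_width: -0.0
finger_force: 14.2
```

>>> drive_tool([
  {"grip": -1,"translation": [0,0,1],"roll": 0},
  {"grip": -1,"translation": [0,0,1],"roll": 0},
])

```text
time: 41.18
tool_pos: [623.1, 30.5, 185.9]
orientation: [[0.579, 0.815, 0.002], [0.815, -0.579, -0.0], [0.001, 0.002, -1.0]]
ft_force: [-16.5, -0.1, 39.0]
gripper_width: 0.0
finger_force: 19.2
```

The cap top is at 186.1 mm, exactly home. Now for cap C.

>>> drive_tool([
  {"grip": -1,"translation": [0,0,-20],"roll": 0},
  {"grip": 1,"translation": [0,0,-45],"roll": -0.12},
  {"grip": 1,"translation": [0,0,-50],"roll": -0.24},
  {"grip": 1,"translation": [0,0,-50],"roll": -0.36},
  {"grip": 1,"translation": [0,0,-50],"roll": -0.48},
  {"grip": 1,"translation": [0,0,-50],"roll": -0.6},
  {"grip": 1,"translation": [0,0,-50],"roll": -0.62},
  {"grip": 1,"translation": [0,0,-50],"roll": -0.62},
])

```text
time: 41.85
tool_pos: [623.6, 30.4, 232.7]
orientation: [[-0.0, 1.0, -0.001], [1.0, 0.0, 0.0], [0.0, -0.001, -1.0]]
ft_force: [-0.1, -0.6, -0.0]
gripper_width: 83.3
finger_force: 0.0
```

>>> drive_tool([
  {"grip": 1,"translation": [8,-35,0],"roll": 0},
  {"grip": 1,"translation": [18,-72,0],"roll": 0},
  {"grip": 1,"translation": [28,-109,10],"roll": 0},
  {"grip": 1,"translation": [38,-146,30],"roll": 0},
  {"grip": 1,"translation": [46,-178,50],"roll": 0},
  {"grip": 1,"translation": [51,-200,68],"roll": 0},
  {"grip": 1,"translation": [51,-200,75],"roll": 0},
  {"grip": 1,"translation": [51,-200,75],"roll": 0},
])

```text
time: 42.52
tool_pos: [422.2, 81.2, 157.1]
orientation: [[0.001, 1.0, -0.002], [1.0, -0.001, -0.0], [-0.0, -0.002, -1.0]]
ft_force: [0.3, -0.0, -0.3]
gripper_width: 85.8
finger_force: 0.0
```

>>> drive_tool([
  {"grip": 1,"translation": [0,0,0],"roll": 0},
  {"grip": 1,"translation": [0,0,0],"roll": 0},
])

```text
time: 42.68
tool_pos: [425.1, 80.8, 158.7]
orientation: [[-0.0, 1.0, 0.001], [1.0, 0.0, -0.0], [-0.0, 0.001, -1.0]]
ft_force: [0.6, 0.3, -0.1]
gripper_width: 85.5
finger_force: 0.0
```

```bash
python3 - <<'E'
from wl import *
im,m=look(["cap_1"],[18],"w13")
for x,y in((423,82),): print(capbox(x,y,m,0), capbox(x+10,y,m,0), capbox(x,y+10,m,0))
E
```

```text
t 42.68 tcp [425.1  80.8 158.7] yaw_y 0.01
cap_1 0.68 [226. 152. 286. 214.] [425.1  77.4]
cap_1 0.59 [391. 367. 411. 383.] [ 622.7 -197.2]
[223.2 146.9 284.  210.7] [233.2 146.9 293.9 210.7] [222.8 137.5 284.3 201.7]
```

>>> drive_tool([
  {"grip": 1,"translation": [-4,0,25],"roll": 0},
  {"grip": 1,"translation": [-4,0,65],"roll": 0},
  {"grip": 1,"translation": [-4,0,105],"roll": 0},
  {"grip": 1,"translation": [-4,0,135],"roll": 0},
  {"grip": 1,"translation": [-4,0,148],"roll": 0},
  {"grip": 1,"translation": [-4,0,152],"roll": 0},
  {"grip": 0.5,"translation": [-4,0,152],"roll": 0},
  {"grip": 0.2,"translation": [-4,0,152],"roll": 0},
], grip_force=40)

```text
time: 43.45
tool_pos: [424.6, 76.9, 6.8]
orientation: [[-0.002, 1.0, 0.001], [1.0, 0.002, -0.0], [-0.0, 0.001, -1.0]]
ft_force: [0.1, 0.0, 0.1]
gripper_width: 63.7
finger_force: 0.0
```

>>> drive_tool([
  {"grip": 0,"translation": [0,0,0],"roll": 0},
  {"grip": 0,"translation": [0,0,0],"roll": 0},
  {"grip": 0,"translation": [0,0,0],"roll": 0},
  {"grip": 0,"translation": [0,0,-20],"roll": 0},
  {"grip": 0,"translation": [0,0,-60],"roll": 0},
  {"grip": 0,"translation": [0,0,-90],"roll": 0},
])

```text
time: 43.95
tool_pos: [423.9, 77.0, 99.0]
orientation: [[-0.002, 1.0, 0.001], [1.0, 0.002, 0.0], [0.0, 0.001, -1.0]]
ft_force: [0.8, -0.8, 0.5]
gripper_width: 60.7
finger_force: 43.9
```

>>> drive_tool([
  {"grip": 0,"translation": [-35,0,0],"roll": 0},
  {"grip": 0,"translation": [-75,0,0],"roll": 0},
  {"grip": 0,"translation": [-115,5,0],"roll": 0},
  {"grip": 0,"translation": [-150,25,0],"roll": 0},
  {"grip": 0,"translation": [-175,55,0],"roll": 0},
  {"grip": 0,"translation": [-195,90,0],"roll": 0},
  {"grip": 0,"translation": [-208,128,0],"roll": 0},
  {"grip": 0,"translation": [-212,165,0],"roll": 0},
])

```text
time: 44.62
tool_pos: [591.2, -137.2, 97.4]
orientation: [[0.001, 1.0, 0.002], [1.0, -0.001, -0.001], [-0.001, 0.002, -1.0]]
ft_force: [-0.3, 0.2, -0.4]
gripper_width: 60.5
finger_force: 43.9
```

>>> drive_tool([
  {"grip": 0,"translation": [0,22,0],"roll": 0},
  {"grip": 0,"translation": [0,28,0],"roll": 0},
  {"grip": 0,"translation": [0,28,20],"roll": 0},
  {"grip": 0,"translation": [0,28,50],"roll": 0},
  {"grip": 0,"translation": [0,28,72],"roll": 0},
  {"grip": 0,"translation": [0,28,81],"roll": 0},
  {"grip": 0,"translation": [0,28,83],"roll": 0},
  {"grip": 0,"translation": [0,28,83],"roll": 0},
])

```text
time: 45.28
tool_pos: [617.2, -134.7, 13.9]
orientation: [[-0.002, 1.0, 0.0], [1.0, 0.002, -0.0], [-0.0, 0.0, -1.0]]
ft_force: [0.7, 0.5, 0.2]
gripper_width: 60.5
finger_force: 43.9
```

>>> drive_tool([
  {"grip": 0,"translation": [0,0,2],"roll": 0},
  {"grip": 0.6,"translation": [0,0,2],"roll": 0},
  {"grip": 0.6,"translation": [0,0,2],"roll": 0},
  {"grip": 0.6,"translation": [0,0,-20],"roll": 0},
  {"grip": 0.6,"translation": [0,0,-60],"roll": 0},
  {"grip": 0.6,"translation": [0,0,-100],"roll": 0},
  {"grip": 0.6,"translation": [0,0,-140],"roll": 0},
  {"grip": 0.6,"translation": [0,0,-180],"roll": 0},
])

```text
time: 45.95
tool_pos: [616.7, -134.5, 195.9]
orientation: [[-0.002, 1.0, 0.001], [1.0, 0.002, -0.0], [-0.0, 0.001, -1.0]]
ft_force: [1.0, -0.0, 0.2]
gripper_width: 68.2
finger_force: 0.0
```

>>> drive_tool([
  {"grip": 0.6,"translation": [0,-40,-20],"roll": 0},
  {"grip": 0.6,"translation": [0,-80,-20],"roll": 0},
  {"grip": 0.6,"translation": [0,-120,-20],"roll": 0},
  {"grip": 0.6,"translation": [0,-160,-20],"roll": 0},
  {"grip": 0.6,"translation": [0,-200,-20],"roll": 0},
  {"grip": 0.6,"translation": [10,-240,-20],"roll": 0},
  {"grip": 0.6,"translation": [40,-260,-20],"roll": 0},
  {"grip": 0.6,"translation": [80,-260,-20],"roll": 0},
])

```text
time: 46.62
tool_pos: [353.5, -55.6, 213.7]
orientation: [[0.003, 1.0, 0.001], [1.0, -0.003, -0.001], [-0.001, 0.001, -1.0]]
ft_force: [3.1, -0.6, 0.7]
gripper_width: 68.3
finger_force: 0.0
```

>>> drive_tool([
  {"grip": 0.6,"translation": [40,0,0],"roll": 0},
  {"grip": 0.6,"translation": [80,0,0],"roll": 0},
  {"grip": 0.6,"translation": [120,0,0],"roll": 0},
  {"grip": 0.6,"translation": [160,0,0],"roll": 0},
  {"grip": 0.6,"translation": [200,0,0],"roll": 0},
  {"grip": 0.6,"translation": [200,0,0],"roll": 0},
])

```text
time: 47.12
tool_pos: [355.6, 150.5, 213.7]
orientation: [[-0.009, 1.0, 0.001], [1.0, 0.009, 0.002], [0.002, 0.001, -1.0]]
ft_force: [-0.9, -1.0, -0.4]
gripper_width: 68.2
finger_force: 0.0
```

```bash
python3 - <<'E'
from wl import *
for c in("top","scene"):
    im=viewer.grab_frame(c); cv2.imwrite(f"pics/{c}9.png",im)
    for n in("cap_1","bottle_1"):
        for r in viewer.recognise(n,c):
            b=np.array(r["box"])*[512,384,512,384]; print(c,n,round(r["confidence"],2),b.round())
t=cv2.imread("pics/top9.png")[100:290,120:400];s=cv2.imread("pics/scene9.png")[120:370,60:390]
t=cv2.resize(t,(400,271));s=cv2.resize(s,(400,303)); 
cv2.imwrite("pics/fin.png",np.vstack([cv2.resize(t,(440,298)),cv2.resize(s,(440,300))]))
E
```

```text
top cap_1 0.72 [292. 184. 308. 203.]
top cap_1 0.61 [314. 185. 337. 206.]
top cap_1 0.6 [236. 176. 259. 195.]
top cap_1 0.22 [351. 153. 382. 184.]
top bottle_1 0.74 [327. 248. 352. 268.]
top bottle_1 0.63 [353. 247. 377. 267.]
top bottle_1 0.62 [350. 222. 374. 237.]
scene cap_1 0.79 [193. 255. 223. 284.]
scene cap_1 0.69 [219. 239. 244. 261.]
scene cap_1 0.55 [258. 158. 283. 185.]
scene cap_1 0.51 [ 76. 229. 190. 306.]
scene cap_1 0.34 [306. 204. 368. 237.]
scene bottle_1 0.72 [ 93. 230. 122. 280.]
scene bottle_1 0.7 [121. 210. 145. 247.]
scene bottle_1 0.37 [176. 234. 261. 299.]
```

View pics/fin.png

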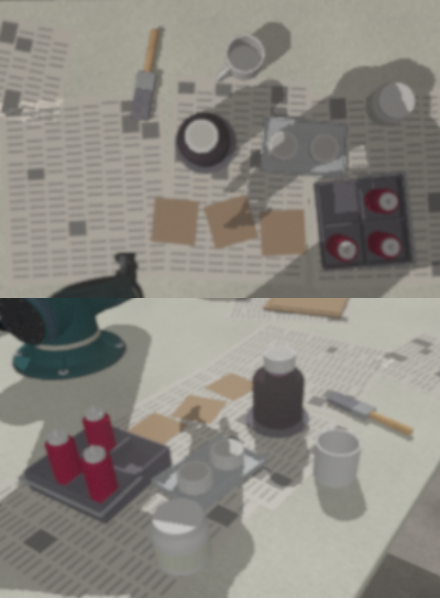

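The jar is capped (top view at 202,137). Two caps rest in the tray, at (284,146) and (323,148), and three bottles stand upright in the caddy. The mug, tub and brush have not moved, and no bottle is left on the table. Handing in.

```bash
python3 -c "
from plant import bot
print(bot.job_done())"
```

```text
the job is handed in; nothing more can be done
None
```

The job is handed in, with no verdict returned: the fitting cap is screwed fully home on the jar, the other two caps are in the tray (one too small on the neck, one not tried once the second fitted), and all three bottles stand upright in the caddy with the mug, tub and brush left in place.

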